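# Feed the bench extruder's hopper with a scoop and snap its lid shut

### The job

Take the scoop that lies in the steel feed pan, scoop up at least three of the plastic lumps in one go and tip them into the open hopper of the extruder, without touching the lumps with the fingers and without spilling any. Put the scoop back in the pan, right way up, and press the hopper lid down until its catch snaps and holds it shut. Leave the other things on the bench where they are.

Things in the scene. Friction and masses are not known exactly. Their poses are not given: they have to be found in the camera images.
- extruder: fixed blue bench extruder; origin on the bench under its hopper's centre, x along the barrel to the nozzle, z up. Highest parts besides hopper and lid (all under 135 mm): gear case x -148 to -62 mm, with a chain guard running from it to y = 220 mm, and a motor at y = 120 to 212, x -75 to 130. A catch block 32 mm wide with a spring roller sticks 24 mm out of the middle of the hopper's -y side
- hopper_mouth (a point): centre of the square hopper's mouth, in the plane of its rim, 165 mm above the bench; axes as the extruder's. Mouth 140 x 140 mm outside, sheet 3 mm thick; upright for 30 mm below the rim, then a funnel to a 48 mm neck 67 mm below the rim, closed below by the screw
- hopper_well (a point): point on the hopper's axis 55 mm below the rim; lumps that have slid down into the funnel lie within 58 mm of it
- hopper_lid (a joint): lid angle, rad: 0 shut, opens to 2.0. Hinge line parallel to the extruder's x, at y = +74 mm from the mouth centre, at rim height. Steel lid 146 mm wide, top face 6 mm above the hinge line when shut, 250 g. Stiff hinge: stays where left (2 N at the edge swing it). It meets the spring catch at 0.08 rad; about 8 N down at lid_edge snap it to 0, else it stays ajar
- lid_edge (a point): point to press: middle of the tongue at the lid's free edge, on its outer (upper when shut) face, 160 mm from the hinge line. The lid panel ends at 148 mm from the hinge line, the tongue (50 mm wide) at 176 mm, where a lip hangs 28 mm down when shut. The point moves with the lid; its axes are the extruder's when the lid is shut
- pan: fixed steel pan; origin at the centre of its underside, own x along its length. Flat floor 230 x 150 mm inside, 3 mm thick; rim 40 mm above the bench; upright sides at y = +-75 mm; the ends (+-x) lean outward by 10 mm, so the rim is 260 mm long over all. The lumps lie in its +x half
- scoop: loose flat-bottomed aluminium scoop, 140 g; origin at the centre of its blade's underside, x toward the open nose, z up. Blade 96 x 100 mm, 2 mm thick, thinning to 0.8 mm at the nose edge (x = 48 mm); side walls 34 to 40 mm high in the rear half, sloping to nothing at the nose; rear wall 42 mm high. At the start it stands in the -x half of the pan, nose toward the lumps
- scoop_grip (a point): middle of the scoop's black handle: 108 mm behind and 67.5 mm above the scoop's origin. Handle 18 mm wide across y, flat upright sides, 20 mm deep, 87 mm long along x, rising backward by 7 degrees. A sideways knock or hard push can turn it in the grip: grip firmly. It balances about 25 mm behind its origin
- scoop_nose (a point): middle of the front edge of the scoop's blade, on its underside
- scoop_pan (a point): point 15 mm above the scoop's origin, in the middle of its load
- lump0: loose rounded irregular lump of blue plastic (chopped offcut), about 24 x 21 x 17 mm high, 12 g, slippery (slides on metal tilted about 20 degrees); origin in its flat underside
- lump1: loose rounded irregular lump of blue plastic (chopped offcut), about 24 x 21 x 17 mm high, 12 g, slippery (slides on metal tilted about 20 degrees); origin in its flat underside
- lump2: loose rounded irregular lump of blue plastic (chopped offcut), about 24 x 21 x 17 mm high, 12 g, slippery (slides on metal tilted about 20 degrees); origin in its flat underside
- lump3: loose rounded irregular lump of blue plastic (chopped offcut), about 24 x 21 x 17 mm high, 12 g, slippery (slides on metal tilted about 20 degrees); origin in its flat underside
- lump4: loose rounded irregular lump of blue plastic (chopped offcut), about 24 x 21 x 17 mm high, 12 g, slippery (slides on metal tilted about 20 degrees); origin in its flat underside
- bowl_a: bystander: red bowl wound from plastic cord, upside down, 96 mm across, 53 mm high; origin in its underside
- bowl_b: bystander: green bowl like it
- mould: bystander: steel cup mould, 72 mm across, 50 mm high; origin in its underside
- scissors: bystander: scissors with red handles, 145 mm long, lying flat; origin near the pivot
- spanner: bystander: open-ended spanner, 145 mm long, 10 mm thick; origin in the middle of its underside
- tape: bystander: roll of paper tape, 84 mm across, 24 mm high; origin in its underside
- brush: bystander: small wire brush, 130 mm long, 20 mm high; origin in its underside

How it is judged (in metres and radians):
On the way, in this order (a step that is already met when the one before it is completed fails the run):
1. at least three lumps are carried in the scoop, clear above the pan (height (world z) of scoop_pan above 0.08 m and (distance between each of lump0, lump1, lump2 and scoop_pan below 0.058 m or distance between each of lump0, lump1, lump3 and scoop_pan below 0.058 m or distance between each of lump0, lump1, lump4 and scoop_pan below 0.058 m or distance between each of lump0, lump2, lump3 and scoop_pan below 0.058 m or distance between each of lump0, lump2, lump4 and scoop_pan below 0.058 m or distance between each of lump0, lump3, lump4 and scoop_pan below 0.058 m or distance between each of lump1, lump2, lump3 and scoop_pan below 0.058 m or distance between each of lump1, lump2, lump4 and scoop_pan below 0.058 m or distance between each of lump1, lump3, lump4 and scoop_pan below 0.058 m or distance between each of lump2, lump3, lump4 and scoop_pan below 0.058 m)), for 0.3 s.
2. at least three lumps are inside the hopper, below its rim ((distance between each of lump0, lump1, lump2 and hopper_well below 0.058 m or distance between each of lump0, lump1, lump3 and hopper_well below 0.058 m or distance between each of lump0, lump1, lump4 and hopper_well below 0.058 m or distance between each of lump0, lump2, lump3 and hopper_well below 0.058 m or distance between each of lump0, lump2, lump4 and hopper_well below 0.058 m or distance between each of lump0, lump3, lump4 and hopper_well below 0.058 m or distance between each of lump1, lump2, lump3 and hopper_well below 0.058 m or distance between each of lump1, lump2, lump4 and hopper_well below 0.058 m or distance between each of lump1, lump3, lump4 and hopper_well below 0.058 m or distance between each of lump2, lump3, lump4 and hopper_well below 0.058 m)), for 0.3 s.
At the end, for the whole second after the job is handed in: at least three lumps lie inside the hopper (within 58 mm of hopper_well), every other lump in the pan; the scoop stands or lies in the pan, right way up (within 0.5 rad) and at rest; the hopper lid is held shut by its catch (joint under 0.03 rad) ((distance between each of lump0, lump1, lump2 and hopper_well below 0.058 m or distance between each of lump0, lump1, lump3 and hopper_well below 0.058 m or distance between each of lump0, lump1, lump4 and hopper_well below 0.058 m or distance between each of lump0, lump2, lump3 and hopper_well below 0.058 m or distance between each of lump0, lump2, lump4 and hopper_well below 0.058 m or distance between each of lump0, lump3, lump4 and hopper_well below 0.058 m or distance between each of lump1, lump2, lump3 and hopper_well below 0.058 m or distance between each of lump1, lump2, lump4 and hopper_well below 0.058 m or distance between each of lump1, lump3, lump4 and hopper_well below 0.058 m or distance between each of lump2, lump3, lump4 and hopper_well below 0.058 m) and (distance between lump0 and hopper_well below 0.058 m or (x of lump0 in the frame of pan between -0.125 and 0.125 m and y of lump0 in the frame of pan between -0.075 and 0.075 m)) and (distance between lump1 and hopper_well below 0.058 m or (x of lump1 in the frame of pan between -0.125 and 0.125 m and y of lump1 in the frame of pan between -0.075 and 0.075 m)) and (distance between lump2 and hopper_well below 0.058 m or (x of lump2 in the frame of pan between -0.125 and 0.125 m and y of lump2 in the frame of pan between -0.075 and 0.075 m)) and (distance between lump3 and hopper_well below 0.058 m or (x of lump3 in the frame of pan between -0.125 and 0.125 m and y of lump3 in the frame of pan between -0.075 and 0.075 m)) and (distance between lump4 and hopper_well below 0.058 m or (x of lump4 in the frame of pan between -0.125 and 0.125 m and y of lump4 in the frame of pan between -0.075 and 0.075 m)) and x of scoop in the frame of pan between -0.12 and 0.12 m and y of scoop in the frame of pan between -0.06 and 0.06 m and z of scoop in the frame of pan below 0.045 m and angle between scoop's own z axis and vertical below 0.5 rad and linear speed of scoop below 0.02 m/s and value of joint hopper_lid below 0.03 rad); the robot touches nothing.
It fails at once if a lump is touched by the fingers (over 1 N) (contact force between the fingers and lump0 above 1 N or contact force between the fingers and lump1 above 1 N or contact force between the fingers and lump2 above 1 N or contact force between the fingers and lump3 above 1 N or contact force between the fingers and lump4 above 1 N).
It fails at once if one of the bystanders is moved by more than 30 mm (distance of any of bowl_a, bowl_b, mould, scissors, spanner, tape, brush from where it was at the start of the episode above 0.03 m).
It also fails if it takes over 72 s, if anything falls off the work surface, if the arm or the gripper's body presses on something with over 40 N, if the wrist force passes 120 N, or if a joint passes its speed limit or range.

### The arm

A 7-joint arm with a two-finger parallel gripper is mounted at the origin on the work surface. World frame = base frame: x ahead of the robot, y to its left, z up, the work surface at z = 0. Lengths are in mm, angles in rad, forces in N, time in s.
With the tool pointing down it reaches from about 425 to 950 mm from the base axis. Payload 4.7 kg.
Tool frame: the origin (TCP) lies on the mounting face of the last link; the fingertips stand 182 mm ahead of it and the grasp point (between the pads) lies 164 mm ahead of it; z points along the fingers, y is the line along which they close (so a half turn about z gives the same grasp; the last joint's range is limited). The gripper opens to 87 mm and grips with 3 to 60 N. Pads are 19 mm wide; open, the fingers measure 117 mm over their backs; the gripper's body (75 mm by 190 mm) begins 51 mm behind the grasp point.
Start: joints at [1.16, 0.469, -0.049, 1.532, 0.024, 1.141, -0.082], TCP at [251.535, -626.387, 404.773] pointing down, gripper open.
Joint ranges: [-2.59, 2.59], [-0.33, 1.99], [-1.39, 1.29], [0.1, 2.45], [-1.04, 4.18], [0.21, 1.99], [-2.66, 2.66]. Speed limits (rad/s): [2.57, 2.57, 3.14, 3.14, 3.14, 3.14, 3.14].

### API

Orientations are given as a unit quaternion [x, y, z, w].
In Python, from workcell import sensors, imaging, order gives the robot as it stands. The module is installed in compiled form; this text tells all that it offers.
- The arm moves only by the shell command python3 -m inch 'ROWS' [FORCE]. ROWS is JSON, a list of rows, each an object of numbers: "grip": the opening, from 0 (shut) to 1 (fully open); "dx", "dy", "dz": the shift along the tool's x, y, z each as a share of 10 cm, from -1 to 1; "wx", "wy", "wz": the turn, a rotation vector about the tool's x, y, z each as a share of 90 degrees, from -1 to 1. A call has 1 to 10 rows; each row is the pose to reach, as a shift and turn from the pose commanded when the call began, along the tool's axes at that moment; what a row does not reach only later rows make up. A row lasts 1/12 s, in which the tool goes at most 41.7 mm and 7.16 degrees, less where a joint would pass 70% of its speed; a pose out of reach is approached as far as the arm can. A call with a number of a shift or a turn outside -1 to 1 is refused whole. A call with a gripper value outside its range is refused whole. The fingers move at their own pace and stop on an object; FORCE is the grip in N (left out, the last holds). Time passes only in rows, so rows that repeat a pose let the fingers close. It gives the time, the measured TCP pose, the force, the opening and the grip force at its end, in the units of the state.
- sensors.read_state(): the state, without advancing time (a new reading comes with each control period).
- imaging.snapshot(name): name is "scene" or "side" or "wrist"; returns the picture (420x560x3 uint8, blue, green, red); there is no depth.
- imaging.calibration(name): a dict with "intrinsics" (3x3 intrinsics, pixels), "pose" (4x4, takes a point from camera to world coordinates). Camera axes: x right, y down, z forward; pixel columns grow to the right and rows downward; lengths in mm; the calibration is good to about 2 mm. A picture is of the moment at which its call begins: read the wrist's pose just before it. calibration takes no time and is no camera call; for the wrist camera it gives the pose at the moment of the call.
- order.close_job(): hands the job in; it is judged then, once.
The state is a dict: "time_s": time; "q": joint angles; "qd": joint speeds; "joint_torque": joint torques, N m; "tool_pos": TCP position; "ee_rot": TCP orientation; "contact_force": force on the tool from outside, world axes, zero at the start; "ft_torque": the same for the moment, N m; "opening": finger opening in mm; "grasp_force": force on a finger pad.
Only numpy, scipy, OpenCV 4.12 (cv2) and the standard library are available. Lean on these libraries where they do the work, as an engineer would, in place of code of your own. Each camera call takes 0.05 s, during which the arm holds its last target. There are 200 camera calls.

## Working session

There is one attempt and no reset: what is moved stays moved. The work goes in short steps, Python scripts to look and compute and a shell command to move; the robot and the scene stay as the last step left them, time stands still between calls to the robot, and variables do not carry over. Pictures are saved under pics/ and viewed, at most 10 in all, crops included, and the job is handed in when it is done.

```bash
mkdir -p pics
python3 - <<'E'
from workcell import sensors, imaging
import cv2,json
s=sensors.read_state();print({k:s[k] for k in('time_s','tool_pos','ee_rot','opening','contact_force')})
for n in('scene','side'):
    cv2.imwrite(f'pics/{n}0.png',imaging.snapshot(n));c=imaging.calibration(n);print(n,c)
E
```

```text
{'time_s': 0.0, 'tool_pos': array([ 251.40818038, -626.16260141,  403.7065604 ]), 'ee_rot': array([ 9.81832872e-01,  1.89745212e-01, -2.19712355e-04, -9.57988056e-04]), 'opening': 86.87407121745375, 'contact_force': array([-0.76636279, -0.14120734, -0.35569429])}
scene {'intrinsics': array([[475.86649738,   0.        , 279.1182187 ],
       [  0.        , 475.86649738, 215.31349579],
       [  0.        ,   0.        ,   1.        ]]), 'pose': array([[-1.36142353e-01,  6.69317315e-01, -7.30396873e-01,
         1.51615961e+03],
       [ 9.90687390e-01,  9.34205739e-02, -9.90509503e-02,
         1.94335153e+02],
       [ 1.93757897e-03, -7.37080002e-01, -6.75802721e-01,
         1.02269312e+03],
       [ 0.00000000e+00,  0.00000000e+00,  0.00000000e+00,
         1.00000000e+00]])}
side {'intrinsics': array([[447.43821294,   0.        , 282.13302476],
       [  0.        , 447.43821294, 207.69727191],
       [  0.        ,   0.        ,   1.        ]]), 'pose': array([[-9.05548936e-01, -2.84349659e-01,  3.14843447e-01,
         1.37091791e+02],
       [-4.24198488e-01,  6.17492671e-01, -6.62388439e-01,
         8.52108506e+02],
       [-6.06359426e-03, -7.33381260e-01, -6.79790527e-01,
         9.81055251e+02],
       [ 0.00000000e+00,  0.00000000e+00,  0.00000000e+00,
         1.00000000e+00]])}
```

View pics/scene0.png

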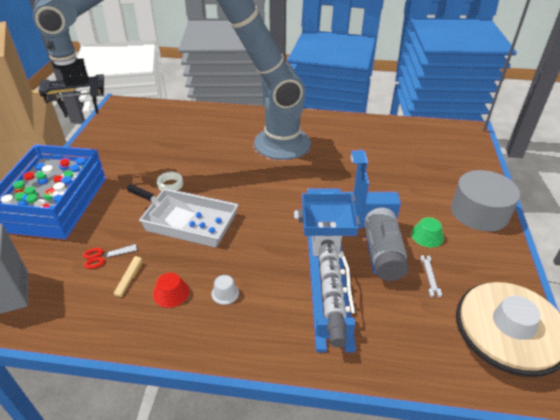

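View pics/side0.png

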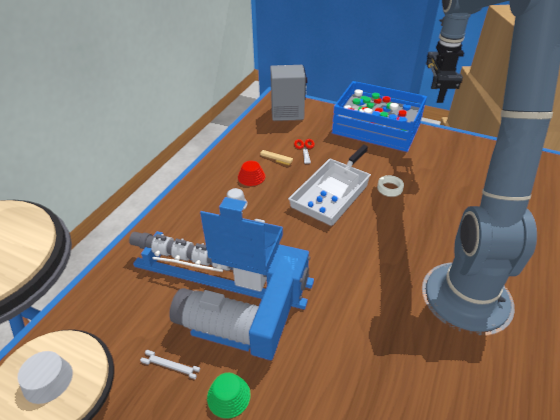

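The scene view shows the pan with its rim corners near (167,193), (238,207), (215,246) and (142,222). The black handle is at (140,193), with the scoop at (180,215) and the lumps near (205,220). The hopper mouth is around (330,212) and the lid stands upright at (360,185). The side view shows the same things, with the handle at (358,155), the pan at (330,190), lumps at (322,202) and the lid tongue at (232,212).

```bash
cat > h.py <<'E'
import numpy as np, cv2
from scipy.spatial.transform import Rotation as R
from workcell import sensors, imaging
def ray(c,p):
    d=np.linalg.inv(c['intrinsics'])@[p[0],p[1],1.]; P=c['pose']; return P[:3,3],P[:3,:3]@(d/np.linalg.norm(d))
def plane(c,p,z):
    o,d=ray(c,p); return o+d*(z-o[2])/d[2]
def tri(obs):
    A=np.zeros((3,3));b=np.zeros(3)
    for c,p in obs:
        o,d=ray(c,p);M=np.eye(3)-np.outer(d,d);A+=M;b+=M@o
    x=np.linalg.solve(A,b)
    return x,[float(np.linalg.norm(np.cross(x-ray(c,p)[0],ray(c,p)[1]))) for c,p in obs]
def proj(c,X):
    P=np.linalg.inv(c['pose']);x=P[:3,:3]@X+P[:3,3];u=c['intrinsics']@x;return u[:2]/u[2]
def blobs(img,lo,hi,amin=8):
    m=cv2.inRange(cv2.cvtColor(img,cv2.COLOR_BGR2HSV),lo,hi)
    n,l,s,ce=cv2.connectedComponentsWithStats(m)
    return [(ce[i].round(1).tolist(),s[i].tolist()) for i in range(1,n) if s[i][4]>=amin]
def go(pos,rot):
    "tool-axis shift (share of 100mm) and turn (share of 90deg) to reach TCP pos, Rotation rot"
    s=sensors.read_state();r0=R.from_quat(s['ee_rot'])
    d=r0.inv().apply(np.array(pos)-s['tool_pos'])/100;w=(r0.inv()*rot).as_rotvec()/(np.pi/2)
    print('d',d.round(3),'w',w.round(4),'t',round(s['time_s'],2))
E
python3 - <<'E'
from h import *
cs,cd=imaging.calibration('scene'),imaging.calibration('side')
for p in[(167,193),(238,207),(215,246),(142,222)]: print('rim',plane(cs,p,40).round())
for p in[(367,178),(330,222),(290,197),(334,160)]: print('rim side',plane(cd,p,40).round())
a=cv2.imread('pics/scene0.png');b=cv2.imread('pics/side0.png')
print('lumps s',[(x[0],plane(cs,x[0],12).round()) for x in blobs(a[190:250,140:240],(100,120,60),(125,255,255),3) for x in [((x[0][0]+140,x[0][1]+190),)]])
print('lumps d',[plane(cd,(x[0][0]+285,x[0][1]+155),12).round() for x in blobs(b[155:225,285:375],(100,120,60),(125,255,255),3)])
print('handle',tri([(cs,(143,193)),(cd,(358,155))]))
print('tongue top',tri([(cs,(359,155)),(cd,(232,205))]))
for p in[(304,195),(355,195),(357,233),(305,234)]: print('mouth',plane(cs,p,165).round())
c=imaging.calibration('wrist');s=sensors.read_state();r0=R.from_quat(s['ee_rot'])
print(c['intrinsics'].round(1).tolist(), r0.inv().apply(c['pose'][:3,3]-s['tool_pos']).round(1),(r0.inv().as_matrix()@c['pose'][:3,:3]).round(2).tolist())
print(r0.as_matrix().round(3))
E
```

```text
rim [ 399. -322.   40.]
rim [434. -82.  40.]
rim [ 608. -113.   40.]
rim [ 541. -354.   40.]
rim side [ 378. -315.   40.]
rim side [416. -68.  40.]
rim side [ 571. -121.   40.]
rim side [ 512. -362.   40.]
lumps s [((198.1, 214.6), array([ 456., -207.,   12.])), ((218.0, 220.0), array([ 471., -139.,   12.])), ((191.8, 223.4), array([ 498., -215.,   12.])), ((201.8, 224.9), array([ 500., -183.,   12.])), ((211.4, 229.8), array([ 517., -149.,   12.]))]
lumps d [array([ 493., -213.,   12.]), array([ 495., -182.,   12.]), array([ 451., -203.,   12.]), array([ 512., -147.,   12.]), array([ 468., -138.,   12.])]
handle (array([ 436.80365987, -384.44755609,   67.07009735]), [2.6980497749906736, 2.6980497749907775])
tongue top (array([534.51914384, 261.01908813, 339.28919043]), [2.193397972238997, 2.1933979722390826])
mouth [496. 126. 165.]
mouth [476. 267. 165.]
mouth [628. 276. 165.]
mouth [650. 144. 165.]
[[339.0, 0.0, 277.9], [0.0, 339.0, 203.6], [0.0, 0.0, 1.0]] [79.9 -1.3 19.8] [[-0.0, -0.96, -0.29], [1.0, -0.0, 0.0], [-0.0, -0.29, 0.96]]
[[ 0.928  0.373 -0.001]
 [ 0.373 -0.928  0.002]
 [-0.    -0.002 -1.   ]]
```

Run:
```python
from h import *
D=R.from_euler('x',180,degrees=True)
go([455,-330,404],R.from_euler('z',78,degrees=True)*D)
```

```text
d [ 2.993e+00 -1.990e+00  1.000e-03] w [-1.100e-03 -5.000e-04 -6.236e-01] t 0.1
```

```bash
python3 -m inch '[{"grip":1,"dx":1,"dy":-0.66},{"grip":1,"dx":1,"dy":-0.66},{"grip":1,"dx":1,"dy":-0.66}]' >/dev/null
python3 -m inch '[{"grip":1,"dx":1,"dy":-0.66},{"grip":1,"dx":1,"dy":-0.66},{"grip":1,"dx":1,"dy":-0.66}]' >/dev/null
python3 -m inch '[{"grip":1,"dx":1,"dy":-0.66,"wz":-0.62},{"grip":1,"dx":1,"dy":-0.66,"wz":-0.62},{"grip":1,"dx":1,"dy":-0.66,"wz":-0.62},{"grip":1,"dx":1,"dy":-0.66,"wz":-0.62},{"grip":1,"dx":1,"dy":-0.66,"wz":-0.62},{"grip":1,"dx":1,"dy":-0.66,"wz":-0.62},{"grip":1,"dx":1,"dy":-0.66,"wz":-0.62},{"grip":1,"dx":1,"dy":-0.66,"wz":-0.62},{"grip":1,"dx":1,"dy":-0.66,"wz":-0.62}]'
cat > shot.py <<'E'
import sys,pickle
from h import *
n=sys.argv[1]
s=sensors.read_state();c=imaging.calibration('wrist');im=imaging.snapshot('wrist')
cv2.imwrite(f'pics/{n}.png',im);pickle.dump(c,open(f'{n}.pkl','wb'));print(s['tool_pos'].round(1),s['q'].round(2),s['time_s'])
E
python3 shot.py w1
python3 -m inch '[{"grip":1,"dx":1},{"grip":1,"dx":1},{"grip":1,"dx":1},{"grip":1,"dx":1}]'
python3 shot.py w2; python3 -c "
import cv2,numpy as np
a=np.hstack([cv2.imread('pics/w1.png'),cv2.imread('pics/w2.png')]);cv2.imwrite('pics/w12.png',cv2.resize(a,(800,300)))"
```

```text
[ 251.4 -626.2  403.8] [ 1.16  0.47 -0.05  1.53  0.02  1.14 -0.08] 0.1
[ 251.5 -626.2  403.9] [ 1.16  0.47 -0.05  1.53  0.02  1.14 -0.08] 0.15schema error: expected keys grip, dx, dy, dz, wx, wy, wz
schema error: expected keys grip, dx, dy, dz, wx, wy, wz
schema error: expected keys grip, dx, dy, dz, wx, wy, wz
schema error: expected keys grip, dx, dy, dz, wx, wy, wz
```

View pics/w2.png

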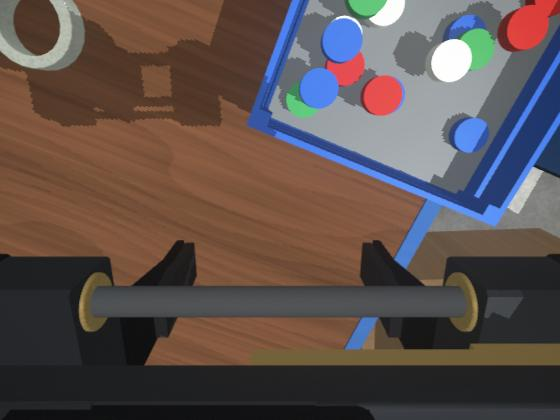

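The wrist view shows the gripper filling the rows below about 240. The usable area above that looks straight down about 80 mm ahead of the tool, and the tape shows at (35,25). All seven keys are needed in each row, so I'm repeating the moves in full.

```bash
python3 -m inch '[{"grip":1,"dx":1,"dy":-0.66,"dz":0,"wx":0,"wy":0,"wz":0},{"grip":1,"dx":1,"dy":-0.66,"dz":0,"wx":0,"wy":0,"wz":0},{"grip":1,"dx":1,"dy":-0.66,"dz":0,"wx":0,"wy":0,"wz":0}]' >/dev/null
python3 -m inch '[{"grip":1,"dx":1,"dy":-0.66,"dz":0,"wx":0,"wy":0,"wz":0},{"grip":1,"dx":1,"dy":-0.66,"dz":0,"wx":0,"wy":0,"wz":0},{"grip":1,"dx":1,"dy":-0.66,"dz":0,"wx":0,"wy":0,"wz":0}]' >/dev/null
python3 -m inch '[{"grip":1,"dx":1,"dy":-0.66,"dz":0,"wx":0,"wy":0,"wz":-0.62},{"grip":1,"dx":1,"dy":-0.66,"dz":0,"wx":0,"wy":0,"wz":-0.62},{"grip":1,"dx":1,"dy":-0.66,"dz":0,"wx":0,"wy":0,"wz":-0.62},{"grip":1,"dx":1,"dy":-0.66,"dz":0,"wx":0,"wy":0,"wz":-0.62},{"grip":1,"dx":1,"dy":-0.66,"dz":0,"wx":0,"wy":0,"wz":-0.62},{"grip":1,"dx":1,"dy":-0.66,"dz":0,"wx":0,"wy":0,"wz":-0.62},{"grip":1,"dx":1,"dy":-0.66,"dz":0,"wx":0,"wy":0,"wz":-0.62},{"grip":1,"dx":1,"dy":-0.66,"dz":0,"wx":0,"wy":0,"wz":-0.62},{"grip":1,"dx":1,"dy":-0.66,"dz":0,"wx":0,"wy":0,"wz":-0.62}]'
python3 shot.py w1
python3 -m inch '[{"grip":1,"dx":-1,"dy":0,"dz":0,"wx":0,"wy":0,"wz":0},{"grip":1,"dx":-1,"dy":0,"dz":0,"wx":0,"wy":0,"wz":0},{"grip":1,"dx":-1,"dy":0,"dz":0,"wx":0,"wy":0,"wz":0},{"grip":1,"dx":-1,"dy":0,"dz":0,"wx":0,"wy":0,"wz":0}]'
python3 shot.py w2; python3 -c "
import cv2,numpy as np
a=np.vstack([cv2.imread('pics/w1.png')[:260],cv2.imread('pics/w2.png')[:260]]);cv2.imwrite('pics/w12.png',a)"
```

```text
time_s: 1.45
tool_pos: [456.0, -330.9, 404.6]
ee_rot: [0.778, 0.628, 0.0, -0.0]
contact_force: [0.1, 0.1, 0.7]
opening: 87.2
grasp_force: 0.0
[ 456.  -330.9  404.6] [ 0.84  0.31 -0.36  1.79  0.12  1.06  0.22] 1.45
time_s: 1.83
tool_pos: [432.0, -434.0, 404.1]
ee_rot: [0.782, 0.623, -0.001, 0.0]
contact_force: [-0.2, -0.2, -0.0]
opening: 87.2
grasp_force: 0.0
[ 432.  -434.   404.1] [ 0.95  0.39 -0.31  1.68  0.13  1.1   0.38] 1.8333
```

View pics/w12.png

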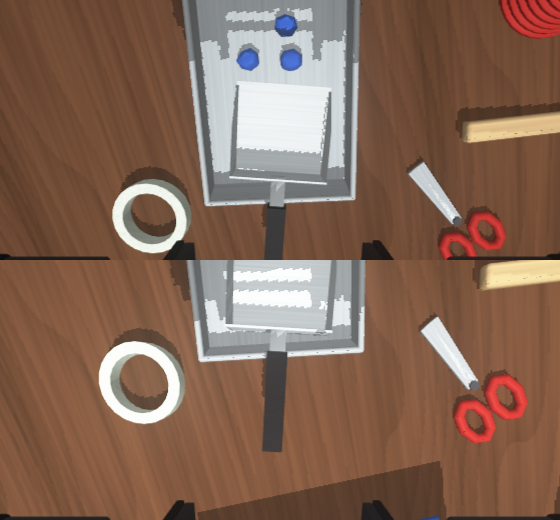

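The w1 half shows lumps at (286,25), (248,59) and (290,59), and the near pan rim from (206,204) to (354,197). The scoop's rear wall is at row 180 and the handle's front end at (277,206). In w2 the handle runs from (278,91) to (272,191).

Run:
```python
from h import *
import pickle
c1,c2=[pickle.load(open(f'w{i}.pkl','rb')) for i in(1,2)]
print('hfront',tri([(c1,(277,206)),(c2,(278,92))]))
im=cv2.imread('pics/w2.png');g=im[:,:,:].max(2)[85:200,255:300]
m=(g<75).astype(np.uint8);n,l,s,ce=cv2.connectedComponentsWithStats(m);i=1+s[1:,4].argmax();print(s[i],ce[i]+[255,85])
ys,xs=np.nonzero(l==i);k=np.polyfit(ys+85,xs+255,1)
A=plane(c2,(np.polyval(k,100),100),78);B=plane(c2,(np.polyval(k,185),185),88);print(A.round(1),B.round(1),'yaw',np.degrees(np.arctan2(*(A-B)[[1,0]])))
for n,a,b in(('rimL',(206,204),(200,100)),('rimR',(354,197),(364,91)),('rearwL',(231,177),(226,66)),('rearwR',(326,184),(332,72))): print(n,tri([(c1,a),(c2,b)]))
D=R.from_euler('x',180,degrees=True)
go([475,-235,404],R.from_euler('z',78,degrees=True)*D)
```

```text
hfront (array([ 451.25850273, -348.35688098,   65.30332189]), [0.12917416899433343, 0.12917416899436135])
[   8    7   24  100 1884] [274.17091295 140.94055202]
[ 448.4 -354.7   78. ] [ 428.1 -425.    88. ] yaw 73.88582327850075
rimL (array([ 375.92640487, -337.97392102,   39.10207766]), [0.017129169664033623, 0.01712916966415634])
rimR (array([ 532.8152086 , -365.5389249 ,   34.78396805]), [0.919705342329822, 0.9197053423298042])
rearwL (array([ 409.61882512, -314.48873004,   42.66447205]), [0.37959143108478, 0.3795914310846709])
rearwR (array([ 504.31427651, -341.96198136,   45.58247459]), [0.2861080969309699, 0.2861080969308432])
d [ 2.004e+00 -2.600e-02  1.000e-03] w [-0.0006  0.0001 -0.0082] t 1.88
```

```bash
python3 -m inch '[{"grip":1,"dx":1,"dy":0,"dz":0,"wx":0,"wy":0,"wz":0},{"grip":1,"dx":1,"dy":0,"dz":0,"wx":0,"wy":0,"wz":0},{"grip":1,"dx":1,"dy":0,"dz":0,"wx":0,"wy":0,"wz":0}]' >/dev/null
python3 -m inch '[{"grip":1,"dx":1,"dy":0,"dz":0,"wx":0,"wy":0,"wz":0},{"grip":1,"dx":1,"dy":0,"dz":0,"wx":0,"wy":0,"wz":0},{"grip":1,"dx":1,"dy":0,"dz":0,"wx":0,"wy":0,"wz":0},{"grip":1,"dx":1,"dy":0,"dz":0,"wx":0,"wy":0,"wz":0}]'
python3 shot.py w3
python3 - <<'E'
from h import *
D=R.from_euler('x',180,degrees=True)
go([535,50,490],R.from_euler('z',90,degrees=True)*D)
E
```

```text
time_s: 2.47
tool_pos: [479.0, -225.8, 405.3]
ee_rot: [0.776, 0.631, 0.001, -0.001]
contact_force: [-1.1, 0.0, -0.8]
opening: 87.0
grasp_force: 0.0
[ 479.  -225.8  405.3] [ 0.71  0.26 -0.41  1.86  0.12  1.05  0.04] 2.4667
d [ 2.848 -0.024 -0.847] w [ 0.0003 -0.0003 -0.133 ] t 2.52
```

```bash
python3 -m inch '[{"grip":1,"dx":0.95,"dy":0,"dz":-0.6,"wx":0,"wy":0,"wz":0},{"grip":1,"dx":0.95,"dy":0,"dz":-0.6,"wx":0,"wy":0,"wz":0},{"grip":1,"dx":0.95,"dy":0,"dz":-0.6,"wx":0,"wy":0,"wz":0}]' >/dev/null
python3 -m inch '[{"grip":1,"dx":0.95,"dy":0,"dz":-0.25,"wx":0,"wy":0,"wz":0},{"grip":1,"dx":0.95,"dy":0,"dz":-0.25,"wx":0,"wy":0,"wz":0},{"grip":1,"dx":0.95,"dy":0,"dz":-0.25,"wx":0,"wy":0,"wz":-0.13},{"grip":1,"dx":0.95,"dy":0,"dz":-0.25,"wx":0,"wy":0,"wz":-0.13},{"grip":1,"dx":0.95,"dy":0,"dz":-0.25,"wx":0,"wy":0,"wz":-0.13}]'
python3 shot.py w4
python3 -m inch '[{"grip":1,"dx":0.95,"dy":0,"dz":0,"wx":0,"wy":0,"wz":0},{"grip":1,"dx":0.95,"dy":0,"dz":0,"wx":0,"wy":0,"wz":0},{"grip":1,"dx":0.95,"dy":0,"dz":0,"wx":0,"wy":0,"wz":0},{"grip":1,"dx":0.95,"dy":0,"dz":0,"wx":0,"wy":0,"wz":0}]'
python3 shot.py w5
python3 -c "
import cv2,numpy as np
a=np.vstack([cv2.imread(f'pics/w{i}.png')[:260] for i in (4,5)]);b=cv2.imread('pics/w3.png')[:260];b=cv2.copyMakeBorder(cv2.resize(b,(240,111)),0,409,0,0,cv2.BORDER_CONSTANT);cv2.imwrite('pics/w345.png',np.hstack([a,b]))"
```

```text
time_s: 3.18
tool_pos: [518.1, -46.8, 490.1]
ee_rot: [0.71, 0.704, 0.0, 0.0]
contact_force: [-0.0, -0.6, -0.6]
opening: 86.9
grasp_force: 0.0
[518.1 -46.8 490.1] [ 0.49  0.19 -0.55  1.76  0.11  1.23 -0.1 ] 3.1833
time_s: 3.57
tool_pos: [518.6, 50.4, 489.7]
ee_rot: [0.71, 0.704, 0.0, -0.001]
contact_force: [0.9, 0.4, 0.1]
opening: 87.0
grasp_force: 0.0
[518.6  50.4 489.7] [ 0.35  0.2  -0.62  1.75  0.12  1.23 -0.3 ] 3.5667
```

View pics/w345.png

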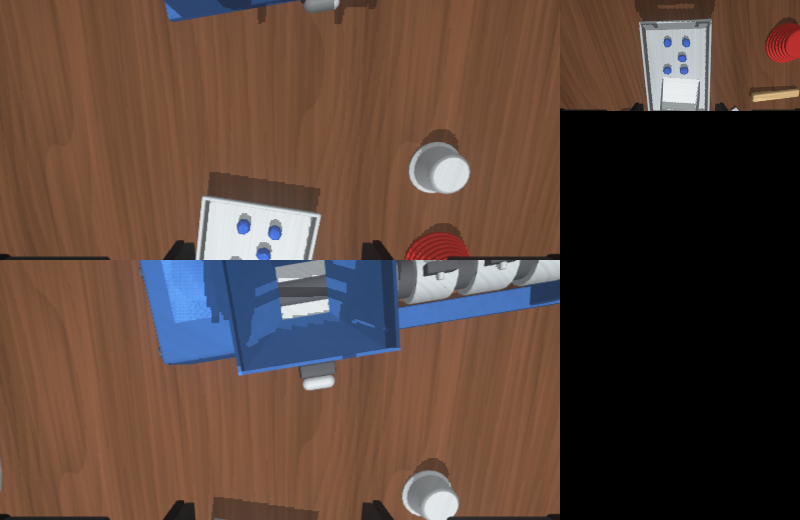

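w5 shows the hopper mouth's near corners at (239,115) and (400,88), with the catch block at (318,115). w3 shows all five lumps and the pan's far rim. I'm going 50 mm further to see the whole mouth.

```bash
python3 -m inch '[{"grip":1,"dx":0.6,"dy":0,"dz":0,"wx":0,"wy":0,"wz":0},{"grip":1,"dx":0.6,"dy":0,"dz":0,"wx":0,"wy":0,"wz":0},{"grip":1,"dx":0.6,"dy":0,"dz":0,"wx":0,"wy":0,"wz":0}]'
python3 shot.py w6
python3 - <<'E'
from h import *
import pickle
c=pickle.load(open('w3.pkl','rb'))
im=cv2.imread('pics/w3.png')
print('lumps',[(plane(c,b[0],11).round(1)[:2].tolist(),b[1][4]) for b in blobs(im[:250],(100,120,60),(125,255,255),20)])
m=cv2.imread('pics/w6.png')[:260];n=cv2.imread('pics/scene0.png')[140:260,290:420];cv2.imwrite('pics/v6.png',np.vstack([m,cv2.copyMakeBorder(cv2.resize(n,(325,300)),0,0,0,235,cv2.BORDER_CONSTANT)]))
cv2.imwrite('pics/v6.png',np.vstack([m,np.hstack([cv2.resize(n,(280,260)),cv2.resize(im[:250],(280,260))])]))
E
```

```text
time_s: 3.87
tool_pos: [519.6, 109.4, 489.7]
ee_rot: [0.71, 0.704, 0.001, -0.001]
contact_force: [0.7, 1.3, 0.3]
opening: 86.9
grasp_force: 0.0
[519.6 109.4 489.7] [ 0.26  0.22 -0.65  1.73  0.14  1.23 -0.43] 3.8667
lumps [([512.9, -148.2], 289), ([467.8, -138.6], 301), ([495.9, -183.4], 263), ([451.5, -206.0], 260), ([494.2, -215.4], 266)]
```

View pics/v6.png

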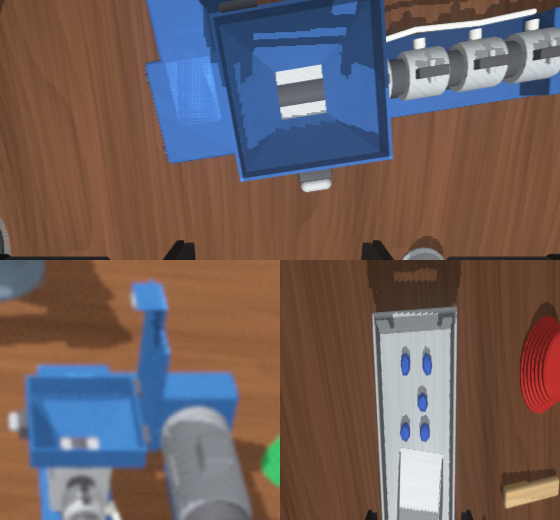

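w6 shows the mouth's near corners at (242,180) and (392,157), its far-left corner at (213,14) and the screw at (302,91). In w3 the pan's far rim corners are at (188,50) and (350,45).

Run:
```python
from h import *
import pickle
c=[None]+[pickle.load(open(f'w{i}.pkl','rb')) for i in range(1,7)]
L,_=tri([(c[5],(239,115)),(c[6],(242,180))]);Rr,_=tri([(c[5],(400,88)),(c[6],(392,157))]);F=plane(c[6],(213,14),165)
print('near L,R',L.round(1),Rr.round(1),'farL',F.round(1), 'yaw',np.degrees(np.arctan2(*(Rr-L)[[1,0]])),np.degrees(np.arctan2(-(F-L)[0],(F-L)[1])))
print('centre',((Rr+F)/2).round(1))
p=plane(c[3],(188,50),40);q=plane(c[3],(350,45),40);print('far rim',p.round(1),q.round(1), 'from w4',plane(c[4],(205,198),40).round(1),plane(c[4],(320,214),40).round(1))
a=np.array([375.9,-338,39.]);b=np.array([532.8,-365.5,38.])
pc=(p+q+a+b)/4;yw=np.arctan2(*((p+q-a-b)[[1,0]]));print('pan',pc.round(1),np.degrees(yw),np.linalg.norm(p+q-a-b)/2)
u=np.array([np.cos(yw),np.sin(yw)]);v=np.array([-u[1],u[0]])
for l in [(512.9,-148.2),(467.8,-138.6),(495.9,-183.4),(451.5,-206),(494.2,-215.4)]: d=np.array(l)-pc[:2];print('lump',(d@u).round(1),(d@v).round(1))
ys=np.radians(73.9);x=np.array([np.cos(ys),np.sin(ys)])
rw=np.array([(409.6+504.3)/2,(-314.5-342)/2]); o=rw+48*x; g=o-108*x; d=o-pc[:2]
print('scoop origin',o,'in pan',d@u,d@v,'grip',g)
```

```text
near L,R [485.3 120.2 158.4] [623.2 141.5 165. ] farL [468.9 258.4 165. ] yaw 8.790473732880264 6.784436597696235
centre [546.1 199.9 165. ]
far rim [422.8 -83.7  40. ] [ 572.  -110.4   40. ] from w4 [422.2 -87.6  40. ] [ 574.5 -111.4   40. ]
pan [ 475.9 -224.4   39.3] 80.41120580128427 258.28528260959285
lump 81.3 -23.8
lump 83.3 22.2
lump 43.8 -12.9
lump 14.1 27.1
lump 11.9 -16.6
scoop origin [ 470.26110336 -282.1326006 ] in pan -57.84530776251617 -4.092222260659229 grip [ 440.3111208  -385.89674925]
```

```bash
cat >> h.py <<'E'
D=R.from_euler('x',180,degrees=True)
HC=np.array([546,200,165.]);HY=7.5
def pour(ny,nz,p):
    "TCP pose for nose at extruder (0,ny,nz) relative to mouth, pitch p deg nose-down"
    rot=R.from_euler('z',90+HY,degrees=True)*D*R.from_euler('y',-p,degrees=True)
    nose=HC+R.from_euler('z',HY,degrees=True).apply([0,ny,nz])
    return nose+rot.apply([-156,0,-67.5-164]),rot
E
python3 - <<'E'
from h import *
t=pour(-20,-10,45);print(t[0]);go(*t)
E
```

```text
[541.64217919 233.10093531 429.00387771]
d [1.263 0.203 0.604] w [-0.036  -0.4989 -0.086 ] t 3.92
```

```bash
python3 - <<'E'
from h import *
t=pour(-35,0,40);print(t[0]);go(*t)
E
python3 -m inch '[{"grip":1,"dx":0.9,"dy":0.2,"dz":0.4,"wx":-0.03,"wy":-0.44,"wz":-0.07},{"grip":1,"dx":0.9,"dy":0.2,"dz":0.4,"wx":-0.03,"wy":-0.44,"wz":-0.07},{"grip":1,"dx":0.9,"dy":0.2,"dz":0.4,"wx":-0.03,"wy":-0.44,"wz":-0.07},{"grip":1,"dx":0.9,"dy":0.2,"dz":0.4,"wx":-0.03,"wy":-0.44,"wz":-0.07},{"grip":1,"dx":0.9,"dy":0.2,"dz":0.4,"wx":-0.03,"wy":-0.44,"wz":-0.07},{"grip":1,"dx":0.9,"dy":0.2,"dz":0.4,"wx":-0.03,"wy":-0.44,"wz":-0.07},{"grip":1,"dx":0.9,"dy":0.2,"dz":0.4,"wx":-0.03,"wy":-0.44,"wz":-0.07}]'
python3 - <<'E'
from h import *
t=pour(-35,0,40);go(*t)
print(sensors.read_state()['q'].round(2))
cv2.imwrite('pics/side1.png',imaging.snapshot('side'))
E
```

```text
[546.74368623 194.35114229 442.61415569]
d [0.876 0.258 0.468] w [-0.032  -0.4434 -0.087 ] t 3.92
time_s: 4.5
tool_pos: [541.6, 195.4, 448.3]
ee_rot: [0.63, 0.698, -0.227, 0.255]
contact_force: [0.7, 0.2, -0.5]
opening: 87.1
grasp_force: 0.0
d [0.024 0.05  0.054] w [-0.0091 -0.001  -0.0154] t 4.5
[-0.14  0.39 -0.56  1.68  0.76  1.6  -0.77]
```

Run:
```python
from h import *
go([535,110,470],R.from_euler('z',85,degrees=True)*D)
```

```text
d [-0.784 -0.151  0.374] w [0.0452 0.4395 0.1146] t 4.55
```

```bash
python3 -m inch '[{"grip":1,"dx":-0.78,"dy":-0.15,"dz":0.37,"wx":0.045,"wy":0.44,"wz":0.115},{"grip":1,"dx":-0.78,"dy":-0.15,"dz":0.37,"wx":0.045,"wy":0.44,"wz":0.115},{"grip":1,"dx":-0.78,"dy":-0.15,"dz":0.37,"wx":0.045,"wy":0.44,"wz":0.115},{"grip":1,"dx":-0.78,"dy":-0.15,"dz":0.37,"wx":0.045,"wy":0.44,"wz":0.115},{"grip":1,"dx":-0.78,"dy":-0.15,"dz":0.37,"wx":0.045,"wy":0.44,"wz":0.115},{"grip":1,"dx":-0.78,"dy":-0.15,"dz":0.37,"wx":0.045,"wy":0.44,"wz":0.115},{"grip":1,"dx":-0.78,"dy":-0.15,"dz":0.37,"wx":0.045,"wy":0.44,"wz":0.115}]' >/dev/null
python3 -m inch '[{"grip":1,"dx":-1,"dy":-0.1,"dz":0.1,"wx":0,"wy":0,"wz":0},{"grip":1,"dx":-1,"dy":-0.1,"dz":0.1,"wx":0,"wy":0,"wz":0},{"grip":1,"dx":-1,"dy":-0.1,"dz":0.1,"wx":0,"wy":0,"wz":0}]' >/dev/null
python3 -m inch '[{"grip":1,"dx":-1,"dy":-0.1,"dz":0.1,"wx":0,"wy":0,"wz":0},{"grip":1,"dx":-1,"dy":-0.1,"dz":0.1,"wx":0,"wy":0,"wz":0},{"grip":1,"dx":-1,"dy":-0.1,"dz":0.1,"wx":0,"wy":0,"wz":0}]' >/dev/null
python3 -m inch '[{"grip":1,"dx":-1,"dy":-0.1,"dz":0.2,"wx":0,"wy":0,"wz":0},{"grip":1,"dx":-1,"dy":-0.1,"dz":0.2,"wx":0,"wy":0,"wz":0},{"grip":1,"dx":-1,"dy":-0.1,"dz":0.2,"wx":0,"wy":0,"wz":0}]' >/dev/null
python3 -m inch '[{"grip":1,"dx":-1,"dy":-0.1,"dz":0.4,"wx":0,"wy":0,"wz":0.12},{"grip":1,"dx":-1,"dy":-0.1,"dz":0.4,"wx":0,"wy":0,"wz":0.12},{"grip":1,"dx":-1,"dy":-0.1,"dz":0.4,"wx":0,"wy":0,"wz":0.12},{"grip":1,"dx":-1,"dy":-0.1,"dz":0.4,"wx":0,"wy":0,"wz":0.12}]'
python3 - <<'E'
from h import *
go([439.5,-388,300],R.from_euler('z',73.9,degrees=True)*D)
E
```

```text
time_s: 6.22
tool_pos: [457.9, -289.7, 387.8]
ee_rot: [0.8, 0.6, -0.002, -0.001]
contact_force: [-0.2, -0.4, -0.5]
opening: 87.3
grasp_force: 0.0
d [-0.994  0.101  0.88 ] w [-0.0022  0.0012 -0.0017] t 6.22
```

```bash
python3 -m inch '[{"grip":1,"dx":-0.99,"dy":0.1,"dz":0.88,"wx":0,"wy":0,"wz":0},{"grip":1,"dx":-0.99,"dy":0.1,"dz":0.88,"wx":0,"wy":0,"wz":0},{"grip":1,"dx":-0.99,"dy":0.1,"dz":0.88,"wx":0,"wy":0,"wz":0},{"grip":1,"dx":-0.99,"dy":0.1,"dz":0.88,"wx":0,"wy":0,"wz":0},{"grip":1,"dx":-0.99,"dy":0.1,"dz":0.88,"wx":0,"wy":0,"wz":0}]'
python3 shot.py w7
python3 - <<'E'
from h import *
import pickle
go([439.5,-388,234.5],R.from_euler('z',73.9,degrees=True)*D)
c=pickle.load(open('w7.pkl','rb'));im=cv2.imread('pics/w7.png');print(proj(c,np.array([439.5,-388,80])),proj(c,np.array([451.3,-348.3,75])))
E
```

```text
time_s: 6.63
tool_pos: [442.3, -383.1, 299.7]
ee_rot: [0.798, 0.602, -0.0, -0.002]
contact_force: [-0.3, 0.6, 0.2]
opening: 86.9
grasp_force: 0.0
[ 442.3 -383.1  299.7] [ 0.87  0.45 -0.3   1.84  0.17  0.87  0.21] 6.6333
d [-0.078 -0.023  0.669] w [-0.0003 -0.0015  0.0041] t 6.68
[277.4632338  243.09300519] [278.18460352 177.84501397]
```

View pics/w7.png

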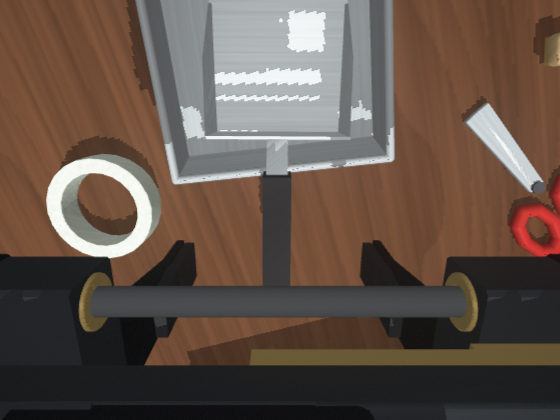

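w7 shows the handle centred at column 277 between the fingers, with its front end at row 172 as predicted. The tape at (103,205) is clear. I'm descending and gripping.

```bash
python3 -m inch '[{"grip":0.6,"dx":-0.05,"dy":-0.02,"dz":0.3,"wx":0,"wy":0,"wz":0},{"grip":0.6,"dx":-0.05,"dy":-0.02,"dz":0.5,"wx":0,"wy":0,"wz":0},{"grip":0.6,"dx":-0.05,"dy":-0.02,"dz":0.66,"wx":0,"wy":0,"wz":0},{"grip":0.6,"dx":-0.05,"dy":-0.02,"dz":0.66,"wx":0,"wy":0,"wz":0},{"grip":0.6,"dx":-0.05,"dy":-0.02,"dz":0.66,"wx":0,"wy":0,"wz":0}]' 60
python3 -m inch '[{"grip":0,"dx":0,"dy":0,"dz":0,"wx":0,"wy":0,"wz":0},{"grip":0,"dx":0,"dy":0,"dz":0,"wx":0,"wy":0,"wz":0},{"grip":0,"dx":0,"dy":0,"dz":0,"wx":0,"wy":0,"wz":0},{"grip":0,"dx":0,"dy":0,"dz":0,"wx":0,"wy":0,"wz":0},{"grip":0,"dx":0,"dy":0,"dz":0,"wx":0,"wy":0,"wz":0},{"grip":0,"dx":0,"dy":0,"dz":0,"wx":0,"wy":0,"wz":0},{"grip":0,"dx":0,"dy":0,"dz":0,"wx":0,"wy":0,"wz":0},{"grip":0,"dx":0,"dy":0,"dz":0,"wx":0,"wy":0,"wz":0}]' 60
```

```text
time_s: 7.1
tool_pos: [442.4, -383.4, 237.2]
ee_rot: [0.796, 0.606, 0.002, 0.0]
contact_force: [0.1, -0.4, 0.9]
opening: 61.8
grasp_force: 0.0
time_s: 7.77
tool_pos: [441.2, -384.9, 236.1]
ee_rot: [0.797, 0.604, 0.001, -0.0]
contact_force: [-0.4, -0.2, 1.4]
opening: 17.6
grasp_force: 60.0
```

```bash
cat >> h.py <<'E'
PC=np.array([475.9,-224.4,0.]);PY=80.4
def scoop(nx,y,z,p=0,yaw=0):
    "TCP pose for nose underside at pan (nx,y), height z, pitch p deg nose-down"
    a=R.from_euler('z',PY,degrees=True);rot=R.from_euler('z',PY+yaw,degrees=True)*D*R.from_euler('y',-p,degrees=True)
    return PC+a.apply([nx,y,z])+rot.apply([-155,0,-233]),rot
E
python3 - <<'E'
from h import *
s=sensors.read_state();r=R.from_quat(s['ee_rot']);n=s['tool_pos']+r.apply([155,0,233]);print(n,R.from_euler('z',-PY,degrees=True).apply(n-PC),s['grasp_force'])
go(*scoop(-12,2,7))
E
```

```text
[ 483.26754891 -235.30783987    3.40525371] [-9.52640999 -9.08346081  3.40525371] 59.996224008500576
d [-0.023  0.057 -0.039] w [ 0.0008 -0.0011 -0.0669] t 7.77
```

```bash
python3 -m inch '[{"grip":0,"dx":-0.01,"dy":0,"dz":-0.05,"wx":0,"wy":0,"wz":0},{"grip":0,"dx":-0.02,"dy":0.05,"dz":-0.05,"wx":0,"wy":0,"wz":-0.066},{"grip":0,"dx":-0.02,"dy":0.06,"dz":-0.04,"wx":0,"wy":0,"wz":-0.066},{"grip":0,"dx":-0.02,"dy":0.06,"dz":-0.04,"wx":0,"wy":0,"wz":-0.066}]'
python3 - <<'E'
from h import *
go(*scoop(-12,2,3,1))
go(*scoop(95,2,3,1))
E
```

```text
time_s: 8.1
tool_pos: [446.6, -388.4, 239.8]
ee_rot: [0.765, 0.644, 0.001, -0.0]
contact_force: [-0.1, 0.5, -1.0]
opening: 17.4
grasp_force: 60.0
d [ 0.037 -0.005  0.012] w [ 0.001  -0.0126 -0.0022] t 8.1
d [ 1.107 -0.009  0.014] w [ 0.001  -0.0126 -0.0022] t 8.1
```

Run:
```python
from h import *
im=imaging.snapshot('wrist');cv2.imwrite('pics/w8.png',im)
c=imaging.calibration('wrist');print(proj(c,PC+R.from_euler('z',PY,degrees=True).apply([115,0,3])))
```

```text
[ 279.27430055 -370.33219381]
```

View pics/w8.png

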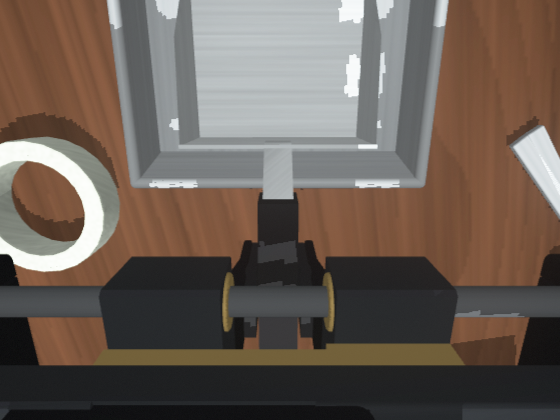

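w8 shows the scoop held straight and centred in the pan, with its walls at columns 180 and 380 and the pan rims at 130 and 428. Next I lower it onto the floor.

```bash
python3 -m inch '[{"grip":0,"dx":0.01,"dy":0,"dz":0.02,"wx":0,"wy":-0.01,"wz":0},{"grip":0,"dx":0.02,"dy":0,"dz":0.03,"wx":0,"wy":-0.012,"wz":0},{"grip":0,"dx":0.03,"dy":0,"dz":0.03,"wx":0,"wy":-0.012,"wz":0},{"grip":0,"dx":0.04,"dy":0,"dz":0.03,"wx":0,"wy":-0.012,"wz":0}]'
python3 -m inch '[{"grip":0,"dx":0.02,"dy":0,"dz":0.01,"wx":0,"wy":0,"wz":0},{"grip":0,"dx":0.02,"dy":0,"dz":0.01,"wx":0,"wy":0,"wz":0}]'
```

```text
time_s: 8.48
tool_pos: [447.3, -384.8, 237.6]
ee_rot: [0.764, 0.645, -0.006, 0.007]
contact_force: [-0.4, -1.7, 2.8]
opening: 17.6
grasp_force: 60.0
time_s: 8.65
tool_pos: [447.8, -382.4, 236.5]
ee_rot: [0.764, 0.645, -0.006, 0.007]
contact_force: [-1.0, -3.2, 4.9]
opening: 17.4
grasp_force: 60.0
```

```bash
python3 -m inch '[{"grip":0,"dx":0.07,"dy":0,"dz":0,"wx":0,"wy":0,"wz":0},{"grip":0,"dx":0.14,"dy":0,"dz":0,"wx":0,"wy":0,"wz":0},{"grip":0,"dx":0.21,"dy":0,"dz":-0.004,"wx":0,"wy":0,"wz":0},{"grip":0,"dx":0.28,"dy":0,"dz":-0.005,"wx":0,"wy":0,"wz":0},{"grip":0,"dx":0.35,"dy":0,"dz":-0.007,"wx":0,"wy":0,"wz":0},{"grip":0,"dx":0.42,"dy":0,"dz":-0.008,"wx":0,"wy":0,"wz":0},{"grip":0,"dx":0.49,"dy":0,"dz":-0.01,"wx":0,"wy":0,"wz":0},{"grip":0,"dx":0.56,"dy":0,"dz":-0.01,"wx":0,"wy":0,"wz":0},{"grip":0,"dx":0.63,"dy":0,"dz":-0.012,"wx":0,"wy":0,"wz":0},{"grip":0,"dx":0.7,"dy":0,"dz":-0.014,"wx":0,"wy":0,"wz":0}]'
cat > st.py <<'E'
from h import *
s=sensors.read_state();r=R.from_quat(s['ee_rot']);n=s['tool_pos']+r.apply([155,0,233])
print('nose in pan',R.from_euler('z',-PY,degrees=True).apply(n-PC).round(1),'pitch',np.degrees(np.arcsin(-r.as_matrix()[2,0])).round(2))
A=R.from_euler('z',PY,degrees=True).apply
for k in('scene','side'):
    c=imaging.calibration(k);im=imaging.snapshot(k);out=[]
    for z in (12,):
        P=np.array([proj(c,PC+A([x,y,zz])) for x in(-130,130) for y in(-78,78) for zz in(0,60)]);a=P.min(0).astype(int);b=P.max(0).astype(int)
        for q in blobs(im[a[1]:b[1],a[0]:b[0]],(100,120,60),(125,255,255),3):
            w=A(plane(c,np.array(q[0])+a,z)-PC) if 0 else R.from_euler('z',-PY,degrees=True).apply(plane(c,np.array(q[0])+a,z)-PC);out.append((w[:2].round().tolist(),q[1][4]))
    print(k,out)
E
python3 st.py
```

```text
time_s: 9.48
tool_pos: [459.4, -312.8, 236.3]
ee_rot: [0.764, 0.645, -0.006, 0.006]
contact_force: [-0.1, -4.9, 4.1]
opening: 17.2
grasp_force: 60.0
nose in pan [61.   1.   0.6] pitch 0.99
scene [([77.0, -3.0], 134)]
side [([79.0, 3.0], 123)]
```

```bash
python3 -m inch '[{"grip":0,"dx":0.07,"dy":0,"dz":0,"wx":0,"wy":0,"wz":0},{"grip":0,"dx":0.14,"dy":0,"dz":0,"wx":0,"wy":0,"wz":0},{"grip":0,"dx":0.2,"dy":0,"dz":-0.004,"wx":0,"wy":0,"wz":0},{"grip":0,"dx":0.25,"dy":0,"dz":-0.005,"wx":0,"wy":0,"wz":0},{"grip":0,"dx":0.29,"dy":0,"dz":-0.006,"wx":0,"wy":0,"wz":0},{"grip":0,"dx":0.33,"dy":0,"dz":-0.006,"wx":0,"wy":0,"wz":0},{"grip":0,"dx":0.36,"dy":0,"dz":-0.007,"wx":0,"wy":0,"wz":0},{"grip":0,"dx":0.39,"dy":0,"dz":-0.007,"wx":0,"wy":0,"wz":0},{"grip":0,"dx":0.39,"dy":0,"dz":-0.007,"wx":0,"wy":0,"wz":0}]'
python3 st.py
```

```text
time_s: 10.33
tool_pos: [465.9, -274.3, 236.2]
ee_rot: [0.764, 0.645, -0.006, 0.006]
contact_force: [-0.1, -3.2, 4.4]
opening: 17.4
grasp_force: 60.0
nose in pan [100.2   1.1   0.7] pitch 0.96
scene [([96.0, -1.0], 89)]
side [([92.0, -41.0], 3), ([90.0, -18.0], 12), ([85.0, 22.0], 26)]
```

```bash
python3 -m inch '[{"grip":0,"dx":0.04,"dy":0,"dz":0,"wx":0,"wy":0,"wz":0},{"grip":0,"dx":0.07,"dy":0,"dz":0,"wx":0,"wy":0,"wz":0},{"grip":0,"dx":0.1,"dy":0,"dz":-0.002,"wx":0,"wy":0,"wz":0},{"grip":0,"dx":0.13,"dy":0,"dz":-0.002,"wx":0,"wy":0,"wz":0},{"grip":0,"dx":0.13,"dy":0,"dz":-0.002,"wx":0,"wy":0,"wz":0}]'
python3 st.py
python3 - <<'E'
from h import *
a=imaging.snapshot('scene')[180:260,120:260];b=imaging.snapshot('side')[140:240,270:390]
cv2.imwrite('pics/c9.png',np.hstack([cv2.resize(a,(400,230),interpolation=3),cv2.resize(b,(390,325),interpolation=3)[:230]]))
E
```

```text
time_s: 10.85
tool_pos: [468.1, -261.8, 236.2]
ee_rot: [0.764, 0.645, -0.006, 0.006]
contact_force: [0.2, -3.3, 3.8]
opening: 17.5
grasp_force: 60.0
nose in pan [112.8   1.    0.6] pitch 0.97
scene [([80.0, 27.0], 21), ([101.0, -11.0], 65)]
side [([94.0, -42.0], 5), ([92.0, -23.0], 5), ([85.0, 28.0], 29)]
```

View pics/c9.png

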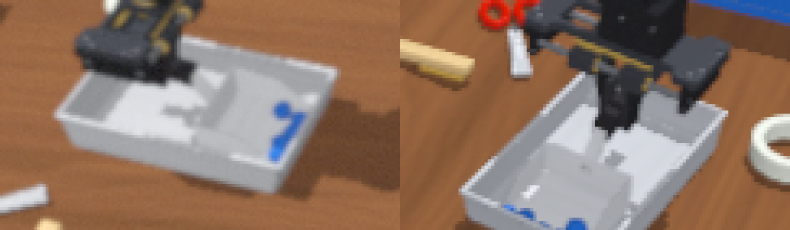

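c9 shows all five lumps on the front part of the blade by the end wall, one of them deeper at (282,108). The nose is against the end wall. I now curl the nose up along the leaning wall.

Run:
```python
from h import *
for p in np.arange(-2,-27,-3.): 
    z=96*np.sin(np.radians(-p))
    print(p,end=' ');go(*scoop(112.8+.25*z,1,1.5+z,p))
```

```text
-2.0 d [-0.11   0.005  0.04 ] w [ 0.0009  0.0328 -0.0008] t 11.05
-5.0 d [-0.214  0.005  0.08 ] w [ 0.0009  0.0661 -0.0008] t 11.05
-8.0 d [-0.313  0.005  0.127] w [ 0.0009  0.0994 -0.0007] t 11.05
-11.0 d [-0.406  0.005  0.179] w [ 0.0009  0.1328 -0.0007] t 11.05
-14.0 d [-0.495  0.005  0.237] w [ 0.001   0.1661 -0.0007] t 11.05
-17.0 d [-0.577  0.005  0.301] w [ 0.001   0.1994 -0.0007] t 11.05
-20.0 d [-0.654  0.005  0.37 ] w [ 0.001   0.2328 -0.0006] t 11.05
-23.0 d [-0.725  0.005  0.444] w [ 0.001   0.2661 -0.0006] t 11.05
-26.0 d [-0.79   0.005  0.524] w [ 0.001   0.2994 -0.0006] t 11.05
```

```bash
python3 -m inch '[{"grip":0,"dx":-0.11,"dy":0,"dz":0.035,"wx":0,"wy":0.033,"wz":0},{"grip":0,"dx":-0.21,"dy":0,"dz":0.07,"wx":0,"wy":0.066,"wz":0},{"grip":0,"dx":-0.31,"dy":0,"dz":0.11,"wx":0,"wy":0.1,"wz":0},{"grip":0,"dx":-0.4,"dy":0,"dz":0.16,"wx":0,"wy":0.133,"wz":0},{"grip":0,"dx":-0.49,"dy":0,"dz":0.21,"wx":0,"wy":0.166,"wz":0},{"grip":0,"dx":-0.57,"dy":0,"dz":0.27,"wx":0,"wy":0.2,"wz":0},{"grip":0,"dx":-0.65,"dy":0,"dz":0.33,"wx":0,"wy":0.233,"wz":0},{"grip":0,"dx":-0.72,"dy":0,"dz":0.4,"wx":0,"wy":0.266,"wz":0},{"grip":0,"dx":-0.79,"dy":0,"dz":0.47,"wx":0,"wy":0.3,"wz":0},{"grip":0,"dx":-0.79,"dy":0,"dz":0.47,"wx":0,"wy":0.3,"wz":0}]'
python3 st.py
```

```text
time_s: 11.88
tool_pos: [452.9, -342.0, 187.5]
ee_rot: [0.745, 0.627, 0.173, -0.147]
contact_force: [-0.1, -0.9, -1.4]
opening: 17.9
grasp_force: 60.0
nose in pan [122.3   2.4  47.1] pitch -26.25
scene [([82.0, 50.0], 71)]
side [([38.0, -30.0], 51), ([72.0, -8.0], 58), ([52.0, 21.0], 28)]
```

Run:
```python
from h import *
go(*scoop(110,1,130,-15)); go(*scoop(110,1,90,-20))
```

```text
d [ 0.712  0.011 -1.049] w [-1.000e-04 -1.232e-01 -9.000e-04] t 11.98
d [ 0.315  0.011 -0.587] w [-0.     -0.0676 -0.0009] t 11.98
```

```bash
python3 -m inch '[{"grip":0,"dx":0,"dy":0,"dz":-0.1,"wx":0,"wy":0,"wz":0},{"grip":0,"dx":0.08,"dy":0,"dz":-0.22,"wx":0,"wy":-0.02,"wz":0},{"grip":0,"dx":0.2,"dy":0.01,"dz":-0.4,"wx":0,"wy":-0.04,"wz":0},{"grip":0,"dx":0.31,"dy":0.01,"dz":-0.58,"wx":0,"wy":-0.067,"wz":0},{"grip":0,"dx":0.45,"dy":0.01,"dz":-0.75,"wx":0,"wy":-0.09,"wz":0},{"grip":0,"dx":0.6,"dy":0.01,"dz":-0.92,"wx":0,"wy":-0.11,"wz":0},{"grip":0,"dx":0.7,"dy":0.01,"dz":-1,"wx":0,"wy":-0.12,"wz":0},{"grip":0,"dx":0.7,"dy":0.01,"dz":-1,"wx":0,"wy":-0.12,"wz":0},{"grip":0,"dx":0.7,"dy":0.01,"dz":-1,"wx":0,"wy":-0.12,"wz":0}]'
python3 - <<'E'
from h import *
s=sensors.read_state();r=R.from_quat(s['ee_rot']);o=s['tool_pos']+r.apply([107,0,233]);A=R.from_euler('z',PY,degrees=True)
a=A.inv().apply(o-PC);print('scoop origin in pan',a.round(1))
for k in('scene','side'):
    c=imaging.calibration(k);im=imaging.snapshot(k);u=proj(c,o).astype(int);x0,y0=u[0]-45,u[1]-45
    cr=im[y0:y0+90,x0:x0+90];cv2.imwrite(f'pics/l_{k}.png',cv2.resize(cr,(390,390),interpolation=3))
    print(k,[((np.array(q[0])+[x0,y0]-proj(c,o)).round().tolist(),q[1][4]) for q in blobs(cr,(100,120,60),(125,255,255),3)])
cv2.imwrite('pics/l.png',np.hstack([cv2.imread('pics/l_scene.png'),cv2.imread('pics/l_side.png')]))
E
```

```text
time_s: 12.73
tool_pos: [458.9, -321.1, 311.8]
ee_rot: [0.757, 0.64, 0.102, -0.084]
contact_force: [-0.3, -0.9, -1.4]
opening: 17.5
grasp_force: 60.0
scoop origin in pan [ 66.    0.3 114.9]
scene [([-9.0, -8.0], 25), ([5.0, -4.0], 48), ([-15.0, -0.0], 9)]
side [([22.0, -44.0], 3), ([41.0, -42.0], 20), ([-1.0, -9.0], 55), ([14.0, -3.0], 16), ([0.0, 1.0], 62)]
```

View pics/l.png

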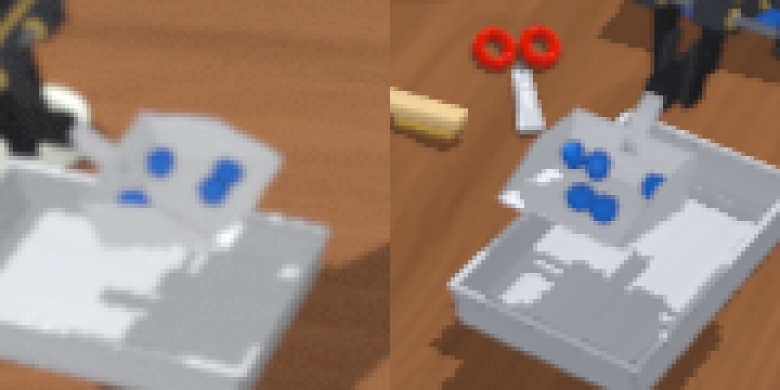

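The crop shows all five lumps lying on the lifted scoop and the pan empty. Next is gentle transport to the hopper.

Run:
```python
from h import *
print(sensors.read_state()['time_s'])
go(*pour(-35,65,-14))
t=pour(-35,65,-14); s=sensors.read_state(); print(t[0]-s['tool_pos'])
```

```text
12.8333
d [ 3.156  0.704 -0.247] w [ 0.0479 -0.014  -0.1847] t 12.83
[119.56338674 281.92090653 106.88072565]
```

```bash
python3 -m inch '[{"grip":0,"dx":0.01,"dy":0,"dz":-0.03,"wx":0,"wy":0,"wz":0},{"grip":0,"dx":0.03,"dy":0,"dz":-0.1,"wx":0,"wy":0,"wz":0},{"grip":0,"dx":0.06,"dy":0,"dz":-0.22,"wx":0,"wy":0,"wz":0},{"grip":0,"dx":0.1,"dy":0,"dz":-0.35,"wx":0,"wy":0,"wz":0},{"grip":0,"dx":0.13,"dy":0,"dz":-0.48,"wx":0,"wy":0,"wz":0},{"grip":0,"dx":0.16,"dy":0,"dz":-0.6,"wx":0,"wy":0,"wz":0},{"grip":0,"dx":0.18,"dy":0,"dz":-0.68,"wx":0,"wy":0,"wz":0},{"grip":0,"dx":0.19,"dy":0,"dz":-0.72,"wx":0,"wy":0,"wz":0},{"grip":0,"dx":0.19,"dy":0,"dz":-0.73,"wx":0,"wy":0,"wz":0}]' | grep -E "pos|force"
python3 -m inch '[{"grip":0,"dx":0.03,"dy":0.01,"dz":0.005,"wx":0,"wy":0,"wz":0},{"grip":0,"dx":0.09,"dy":0.02,"dz":0.015,"wx":0,"wy":0,"wz":0},{"grip":0,"dx":0.18,"dy":0.04,"dz":0.03,"wx":0,"wy":0,"wz":0},{"grip":0,"dx":0.29,"dy":0.07,"dz":0.05,"wx":0,"wy":0,"wz":0},{"grip":0,"dx":0.41,"dy":0.1,"dz":0.07,"wx":0,"wy":0,"wz":0},{"grip":0,"dx":0.53,"dy":0.13,"dz":0.09,"wx":0,"wy":0,"wz":0},{"grip":0,"dx":0.65,"dy":0.155,"dz":0.105,"wx":0,"wy":0,"wz":0},{"grip":0,"dx":0.77,"dy":0.18,"dz":0.125,"wx":0,"wy":0,"wz":0},{"grip":0,"dx":0.88,"dy":0.21,"dz":0.14,"wx":0,"wy":0,"wz":0},{"grip":0,"dx":0.99,"dy":0.235,"dz":0.16,"wx":0,"wy":0,"wz":0}]' | grep -E "pos|force"
python3 -m inch '[{"grip":0,"dx":0.11,"dy":0.03,"dz":0.02,"wx":0,"wy":0,"wz":0},{"grip":0,"dx":0.22,"dy":0.06,"dz":0.035,"wx":0,"wy":0,"wz":0},{"grip":0,"dx":0.33,"dy":0.08,"dz":0.05,"wx":0,"wy":0,"wz":0},{"grip":0,"dx":0.44,"dy":0.1,"dz":0.07,"wx":0,"wy":0,"wz":0},{"grip":0,"dx":0.55,"dy":0.13,"dz":0.09,"wx":0,"wy":0,"wz":0},{"grip":0,"dx":0.66,"dy":0.155,"dz":0.105,"wx":0,"wy":0,"wz":0},{"grip":0,"dx":0.76,"dy":0.18,"dz":0.125,"wx":0,"wy":0,"wz":0},{"grip":0,"dx":0.85,"dy":0.2,"dz":0.14,"wx":0,"wy":0,"wz":0},{"grip":0,"dx":0.93,"dy":0.22,"dz":0.15,"wx":0,"wy":0,"wz":0},{"grip":0,"dx":0.99,"dy":0.235,"dz":0.16,"wx":0,"wy":0,"wz":0}]' | grep -E "pos|force"
python3 - <<'E'
from h import *
go(*pour(-35,65,-14))
s=sensors.read_state();r=R.from_quat(s['ee_rot']);o=s['tool_pos']+r.apply([107,0,233])
for k in('scene','side'):
    c=imaging.calibration(k);im=imaging.snapshot(k);u=proj(c,o);x0,y0=(u-30).astype(int)
    print(k,[((np.array(q[0])+[x0,y0]-u).round().tolist(),q[1][4]) for q in blobs(im[y0:y0+60,x0:x0+60],(100,120,60),(125,255,255),3)])
E
```

```text
tool_pos: [458.6, -323.1, 387.7]
contact_force: [0.2, -0.7, -2.0]
grasp_force: 60.0
tool_pos: [498.9, -227.3, 397.5]
contact_force: [-0.2, -0.3, -1.9]
grasp_force: 60.0
tool_pos: [538.6, -133.2, 407.9]
contact_force: [-0.1, 0.6, -2.4]
grasp_force: 60.0
d [0.97  0.229 0.172] w [ 0.0491 -0.0135 -0.1839] t 15.25
scene [([-11.0, -9.0], 32), ([6.0, -4.0], 64), ([-16.0, -0.0], 12)]
side [([-0.0, -11.0], 72), ([16.0, -5.0], 11), ([-1.0, 1.0], 86), ([-28.0, 22.0], 55)]
```

```bash
python3 -m inch '[{"grip":0,"dx":0.08,"dy":0.02,"dz":0.015,"wx":0.003,"wy":0,"wz":-0.01},{"grip":0,"dx":0.18,"dy":0.04,"dz":0.03,"wx":0.008,"wy":-0.001,"wz":-0.03},{"grip":0,"dx":0.29,"dy":0.07,"dz":0.05,"wx":0.013,"wy":-0.003,"wz":-0.05},{"grip":0,"dx":0.4,"dy":0.1,"dz":0.07,"wx":0.019,"wy":-0.005,"wz":-0.07},{"grip":0,"dx":0.52,"dy":0.125,"dz":0.09,"wx":0.025,"wy":-0.006,"wz":-0.095},{"grip":0,"dx":0.64,"dy":0.15,"dz":0.11,"wx":0.032,"wy":-0.008,"wz":-0.12},{"grip":0,"dx":0.75,"dy":0.18,"dz":0.13,"wx":0.038,"wy":-0.01,"wz":-0.145},{"grip":0,"dx":0.85,"dy":0.2,"dz":0.15,"wx":0.043,"wy":-0.012,"wz":-0.165},{"grip":0,"dx":0.93,"dy":0.22,"dz":0.165,"wx":0.047,"wy":-0.013,"wz":-0.178},{"grip":0,"dx":0.97,"dy":0.23,"dz":0.17,"wx":0.049,"wy":-0.013,"wz":-0.184}]' | grep -E "pos|force"
python3 - <<'E'
from h import *
for p,z in((-14,65),(-8,58),(-2,50),(4,42),(10,34),(16,26),(22,20),(28,14),(34,8),(40,3),(46,0)): print(p,end=' ');go(*pour(-33,z,p))
E
```

```text
tool_pos: [577.8, -39.7, 417.0]
contact_force: [-0.8, 0.2, -1.5]
grasp_force: 60.0
-14 d [ 0.014 -0.002  0.004] w [-0.0003 -0.0008  0.0019] t 16.18
-8 d [ 0.247 -0.002 -0.078] w [-0.0002 -0.0674  0.0019] t 16.18
-2 d [ 0.493 -0.001 -0.123] w [-1.000e-04 -1.341e-01  1.900e-03] t 16.18
4 d [ 0.75 -0.   -0.14] w [-0.     -0.2008  0.002 ] t 16.18
10 d [ 1.015e+00  1.000e-03 -1.280e-01] w [ 1.000e-04 -2.674e-01  2.000e-03] t 16.18
16 d [ 1.286e+00  1.000e-03 -8.600e-02] w [ 2.000e-04 -3.341e-01  2.000e-03] t 16.18
22 d [ 1.563  0.002 -0.032] w [ 3.000e-04 -4.008e-01  2.000e-03] t 16.18
28 d [1.84  0.003 0.052] w [ 4.000e-04 -4.674e-01  1.900e-03] t 16.18
34 d [2.112 0.004 0.167] w [ 5.000e-04 -5.341e-01  1.900e-03] t 16.18
40 d [2.379 0.005 0.301] w [ 6.000e-04 -6.008e-01  1.900e-03] t 16.18
46 d [2.641 0.006 0.445] w [ 0.0007 -0.6674  0.0019] t 16.18
```

```bash
python3 -m inch '[{"grip":0,"dx":0.06,"dy":0,"dz":-0.02,"wx":0,"wy":-0.016,"wz":0},{"grip":0,"dx":0.14,"dy":0,"dz":-0.05,"wx":0,"wy":-0.038,"wz":0},{"grip":0,"dx":0.25,"dy":0,"dz":-0.08,"wx":0,"wy":-0.067,"wz":0},{"grip":0,"dx":0.37,"dy":0,"dz":-0.105,"wx":0,"wy":-0.1,"wz":0},{"grip":0,"dx":0.49,"dy":0,"dz":-0.123,"wx":0,"wy":-0.134,"wz":0},{"grip":0,"dx":0.62,"dy":0,"dz":-0.135,"wx":0,"wy":-0.168,"wz":0},{"grip":0,"dx":0.75,"dy":0,"dz":-0.14,"wx":0,"wy":-0.2,"wz":0},{"grip":0,"dx":0.87,"dy":0,"dz":-0.137,"wx":0,"wy":-0.231,"wz":0},{"grip":0,"dx":0.96,"dy":0,"dz":-0.132,"wx":0,"wy":-0.255,"wz":0},{"grip":0,"dx":1,"dy":0,"dz":-0.13,"wx":0,"wy":-0.265,"wz":0}]' | grep -E "pos|force"
python3 - <<'E'
from h import *
for p,z in((10,34),(16,26),(22,20),(28,14),(34,8),(40,3),(46,0)): print(p,end=' ');go(*pour(-33,z,p))
E
```

```text
tool_pos: [564.6, 53.6, 454.5]
contact_force: [0.4, 0.5, -2.2]
grasp_force: 60.0
10 d [0.012 0.007 0.002] w [ 0.0009 -0.0011  0.0008] t 17.02
16 d [ 0.277  0.007 -0.069] w [ 0.001  -0.0677  0.0008] t 17.02
22 d [ 0.552  0.008 -0.133] w [ 0.001  -0.1344  0.0007] t 17.02
28 d [ 0.839  0.008 -0.168] w [ 0.001  -0.2011  0.0007] t 17.02
34 d [ 1.134  0.009 -0.174] w [ 0.0011 -0.2677  0.0006] t 17.02
40 d [ 1.433  0.009 -0.16 ] w [ 0.0011 -0.3344  0.0005] t 17.02
46 d [ 1.73   0.009 -0.135] w [ 0.0011 -0.4011  0.0005] t 17.02
```

```bash
python3 -m inch '[{"grip":0,"dx":0.14,"dy":0,"dz":-0.035,"wx":0,"wy":-0.034,"wz":0},{"grip":0,"dx":0.28,"dy":0.005,"dz":-0.07,"wx":0,"wy":-0.068,"wz":0},{"grip":0,"dx":0.42,"dy":0.005,"dz":-0.1,"wx":0,"wy":-0.101,"wz":0},{"grip":0,"dx":0.55,"dy":0.005,"dz":-0.133,"wx":0,"wy":-0.134,"wz":0},{"grip":0,"dx":0.7,"dy":0.005,"dz":-0.15,"wx":0,"wy":-0.168,"wz":0},{"grip":0,"dx":0.84,"dy":0.005,"dz":-0.168,"wx":0,"wy":-0.2,"wz":0},{"grip":0,"dx":0.84,"dy":0.005,"dz":-0.168,"wx":0,"wy":-0.2,"wz":0},{"grip":0,"dx":0.84,"dy":0.005,"dz":-0.168,"wx":0,"wy":-0.2,"wz":0}]' | grep -E "pos|force"
python3 - <<'E'
from h import *
for p,z in((28,14),(34,8),(40,3),(44,0)): print(p,end=' ');go(*pour(-33,z,p))
E
```

```text
tool_pos: [554.5, 137.0, 455.9]
contact_force: [-0.1, -1.8, -0.3]
grasp_force: 60.0
28 d [ 0.01  -0.002 -0.013] w [ 0.0001 -0.0028  0.0004] t 17.68
34 d [ 0.289 -0.001 -0.109] w [ 0.0001 -0.0695  0.0004] t 17.68
40 d [ 0.578 -0.001 -0.187] w [ 0.0002 -0.1362  0.0004] t 17.68
44 d [ 0.775 -0.001 -0.227] w [ 0.0002 -0.1806  0.0004] t 17.68
```

```bash
python3 -m inch '[{"grip":0,"dx":0.14,"dy":0,"dz":-0.06,"wx":0,"wy":-0.035,"wz":0},{"grip":0,"dx":0.28,"dy":0,"dz":-0.11,"wx":0,"wy":-0.07,"wz":0},{"grip":0,"dx":0.43,"dy":0,"dz":-0.15,"wx":0,"wy":-0.102,"wz":0},{"grip":0,"dx":0.57,"dy":0,"dz":-0.19,"wx":0,"wy":-0.136,"wz":0},{"grip":0,"dx":0.68,"dy":0,"dz":-0.21,"wx":0,"wy":-0.16,"wz":0},{"grip":0,"dx":0.77,"dy":0,"dz":-0.23,"wx":0,"wy":-0.18,"wz":0},{"grip":0,"dx":0.77,"dy":0,"dz":-0.23,"wx":0,"wy":-0.18,"wz":0},{"grip":0,"dx":0.77,"dy":0,"dz":-0.23,"wx":0,"wy":-0.18,"wz":0},{"grip":0,"dx":0.77,"dy":0,"dz":-0.23,"wx":0,"wy":-0.18,"wz":0},{"grip":0,"dx":0.77,"dy":0,"dz":-0.23,"wx":0,"wy":-0.18,"wz":0}]' | grep -E "pos|force"
python3 - <<'E'
from h import *
go(*pour(-33,0,44))
s=sensors.read_state();r=R.from_quat(s['ee_rot']);print(s['time_s'],s['q'].round(2))
A=R.from_euler('z',HY,degrees=True).apply;L=A
def pr(k,rect):
    pass
for k in('scene','side','wrist'):
    c=imaging.calibration(k);im=imaging.snapshot(k);cv2.imwrite(f'pics/p_{k}.png',im)
    n=s['tool_pos']+r.apply([155,0,233])
    for nm,a in(('blade',[107,0,233]),('screw',None)):
        X=s['tool_pos']+r.apply(a) if a else HC+[0,0,-60]
        u=proj(c,X);print(k,nm,u.round())
    hsv=cv2.cvtColor(im,cv2.COLOR_BGR2HSV)
    # lumps: hue of the known ones, on scoop
    P=np.array([proj(c,s['tool_pos']+r.apply([107+x,y,233-z])) for x,y in((-48,-50),(48,-50),(48,50),(-48,50)) for z in (2,)]).astype(np.int32)
    m=np.zeros(im.shape[:2],np.uint8);cv2.fillPoly(m,[P.reshape(-1,1,2)],1)
    b=cv2.inRange(hsv,(100,120,60),(125,255,255))>0
    print(k,'blue on blade',int((b&(m>0)).sum()),'of',int(m.sum()))
E
```

```text
tool_pos: [544.9, 213.1, 440.8]
contact_force: [-0.5, 0.4, -0.9]
grasp_force: 60.0
d [ 0.024 -0.006 -0.01 ] w [-0.0012 -0.     -0.0019] t 18.52
18.5167 [-0.17  0.43 -0.56  1.66  0.82  1.65 -0.79]
scene blade [303. 200.]
scene screw [328. 225.]
scene blue on blade 19 of 647
side blade [256. 211.]
side screw [248. 256.]
side blue on blade 347 of 1493
wrist blade [278.  54.]
wrist screw [ 276. -179.]
wrist blue on blade 0 of 23736
```

Run:
```python
from h import *
go(*pour(-33,14,28)); go(*pour(-60,50,15))
```

```text
d [-0.657 -0.002  0.414] w [-0.0004  0.1778 -0.0013] t 18.67
d [-1.451  0.     0.869] w [-3.000e-04  3.223e-01 -1.300e-03] t 18.67
```

```bash
python3 -m inch '[{"grip":0,"dx":-0.2,"dy":0,"dz":0.12,"wx":0,"wy":0.045,"wz":0},{"grip":0,"dx":-0.45,"dy":0,"dz":0.27,"wx":0,"wy":0.11,"wz":0},{"grip":0,"dx":-0.8,"dy":0,"dz":0.47,"wx":0,"wy":0.18,"wz":0},{"grip":0,"dx":-1,"dy":0,"dz":0.6,"wx":0,"wy":0.24,"wz":0},{"grip":0,"dx":-1,"dy":0,"dz":0.6,"wx":0,"wy":0.32,"wz":0},{"grip":0,"dx":-1,"dy":0,"dz":0.6,"wx":0,"wy":0.32,"wz":0}]' | grep -E "pos|force"
python3 - <<'E'
from h import *
go(*pour(-100,70,0)); go(*pour(-180,90,0)); go(*scoop(20,0,150,0))
E
```

```text
tool_pos: [559.7, 98.2, 467.9]
contact_force: [0.2, -0.0, -0.5]
grasp_force: 60.0
d [-1.477  0.01   0.413] w [ 0.0008  0.1681 -0.0054] t 19.17
d [-2.301  0.017  0.429] w [ 0.0008  0.1681 -0.0054] t 19.17
d [-4.021 -1.615  1.962] w [0.0259 0.1667 0.1835] t 19.17
```

```bash
python3 -m inch '[{"grip":0,"dx":-0.4,"dy":0,"dz":0.1,"wx":0,"wy":0.07,"wz":0},{"grip":0,"dx":-0.8,"dy":0,"dz":0.2,"wx":0,"wy":0.14,"wz":0},{"grip":0,"dx":-1,"dy":0,"dz":0.25,"wx":0,"wy":0.168,"wz":0},{"grip":0,"dx":-1,"dy":0,"dz":0.25,"wx":0,"wy":0.168,"wz":0}]' | grep -E "pos|force"
python3 - <<'E'
from h import *
go(*scoop(0,0,100,0))
E
```

```text
tool_pos: [573.2, -7.0, 467.9]
contact_force: [-0.3, -0.8, -2.4]
grasp_force: 60.0
d [-3.518 -1.664  1.378] w [-0.0011  0.0046  0.1834] t 19.5
```

```bash
python3 -m inch '[{"grip":0,"dx":-0.4,"dy":-0.2,"dz":0,"wx":0,"wy":0,"wz":0},{"grip":0,"dx":-0.8,"dy":-0.4,"dz":0,"wx":0,"wy":0,"wz":0},{"grip":0,"dx":-0.88,"dy":-0.416,"dz":0,"wx":0,"wy":0,"wz":0}]' >/dev/null
python3 -m inch '[{"grip":0,"dx":-0.4,"dy":-0.2,"dz":0.1,"wx":0,"wy":0,"wz":0},{"grip":0,"dx":-0.8,"dy":-0.4,"dz":0.3,"wx":0,"wy":0,"wz":0},{"grip":0,"dx":-0.88,"dy":-0.416,"dz":0.3,"wx":0,"wy":0,"wz":0}]' >/dev/null
python3 -m inch '[{"grip":0,"dx":-0.4,"dy":-0.2,"dz":0.2,"wx":0,"wy":0,"wz":0},{"grip":0,"dx":-0.8,"dy":-0.4,"dz":0.5,"wx":0,"wy":0,"wz":0},{"grip":0,"dx":-0.88,"dy":-0.416,"dz":0.5,"wx":0,"wy":0,"wz":0}]' >/dev/null
python3 -m inch '[{"grip":0,"dx":-0.3,"dy":-0.15,"dz":0.15,"wx":0,"wy":0,"wz":0.06},{"grip":0,"dx":-0.6,"dy":-0.3,"dz":0.35,"wx":0,"wy":0,"wz":0.12},{"grip":0,"dx":-0.88,"dy":-0.416,"dz":0.5,"wx":0,"wy":0,"wz":0.183},{"grip":0,"dx":-0.88,"dy":-0.416,"dz":0.5,"wx":0,"wy":0,"wz":0.183},{"grip":0,"dx":-0.88,"dy":-0.416,"dz":0.5,"wx":0,"wy":0,"wz":0.183}]' | grep -E "pos|force"
python3 - <<'E'
from h import *
go(*scoop(0,0,40,0)); go(*scoop(0,0,3.5,0))
E
```

```text
tool_pos: [452.9, -371.3, 337.8]
contact_force: [0.3, 1.0, -1.8]
grasp_force: 60.0
d [-0.062 -0.016  0.649] w [-0.0026  0.0011  0.0067] t 20.67
d [-0.062 -0.014  1.014] w [-0.0026  0.0011  0.0067] t 20.67
```

```bash
python3 -m inch '[{"grip":0,"dx":-0.06,"dy":-0.015,"dz":0.3,"wx":0,"wy":0,"wz":0.006},{"grip":0,"dx":-0.06,"dy":-0.015,"dz":0.6,"wx":0,"wy":0,"wz":0.006},{"grip":0,"dx":-0.06,"dy":-0.015,"dz":0.8,"wx":0,"wy":0,"wz":0.006},{"grip":0,"dx":-0.06,"dy":-0.015,"dz":0.92,"wx":0,"wy":0,"wz":0.006},{"grip":0,"dx":-0.06,"dy":-0.015,"dz":0.97,"wx":0,"wy":0,"wz":0.006},{"grip":0,"dx":-0.06,"dy":-0.015,"dz":1,"wx":0,"wy":0,"wz":0.006},{"grip":0,"dx":-0.06,"dy":-0.015,"dz":1,"wx":0,"wy":0,"wz":0.006}]' | grep -E "pos|force"
```

```text
tool_pos: [451.8, -376.1, 240.1]
contact_force: [0.3, 0.1, -1.2]
grasp_force: 60.0
```

```bash
python3 -m inch '[{"grip":0,"dx":0,"dy":0,"dz":0.015,"wx":0,"wy":0,"wz":0},{"grip":0,"dx":0,"dy":0,"dz":0.015,"wx":0,"wy":0,"wz":0}]' | grep -E "pos|force"
```

```text
tool_pos: [451.3, -376.9, 239.0]
contact_force: [0.2, -0.4, -0.7]
grasp_force: 60.0
```

```bash
python3 -m inch '[{"grip":0,"dx":0,"dy":0,"dz":0.02,"wx":0,"wy":0,"wz":0},{"grip":0,"dx":0,"dy":0,"dz":0.025,"wx":0,"wy":0,"wz":0},{"grip":0,"dx":0,"dy":0,"dz":0.025,"wx":0,"wy":0,"wz":0}]' | grep -E "pos|force"
python3 -m inch '[{"grip":0.25,"dx":0,"dy":0,"dz":0,"wx":0,"wy":0,"wz":0},{"grip":0.4,"dx":0,"dy":0,"dz":0,"wx":0,"wy":0,"wz":0},{"grip":0.6,"dx":0,"dy":0,"dz":0,"wx":0,"wy":0,"wz":0},{"grip":0.6,"dx":0,"dy":0,"dz":0,"wx":0,"wy":0,"wz":0},{"grip":0.6,"dx":0,"dy":0,"dz":0,"wx":0,"wy":0,"wz":0}]' | grep -E "pos|force|open"
python3 -m inch '[{"grip":0.6,"dx":0,"dy":0,"dz":-0.1,"wx":0,"wy":0,"wz":0},{"grip":0.6,"dx":0,"dy":0,"dz":-0.4,"wx":0,"wy":0,"wz":0},{"grip":0.6,"dx":0,"dy":0,"dz":-0.8,"wx":0,"wy":0,"wz":0},{"grip":0.6,"dx":0,"dy":0,"dz":-1,"wx":0,"wy":0,"wz":0},{"grip":0.6,"dx":0,"dy":0,"dz":-1,"wx":0,"wy":0,"wz":0}]' | grep -E "pos|force|open"
python3 shot.py w10
python3 - <<'E'
from h import *
import pickle
c=pickle.load(open('w10.pkl','rb'));im=cv2.imread('pics/w10.png')
g=im.max(2)[90:250,240:320];m=(g<75).astype(np.uint8);n,l,s,ce=cv2.connectedComponentsWithStats(m)
for i in range(1,n):
    if s[i][4]>200: print(s[i]+[240,90,0,0,0],plane(c,ce[i]+[240,90],78).round(1))
print('expect front',proj(c,PC+R.from_euler('z',PY,degrees=True).apply([-155+44,0,75])))
go([535,50,480],R.from_euler('z',97.5,degrees=True)*D)
E
```

```text
tool_pos: [451.1, -377.2, 236.2]
contact_force: [0.3, -0.8, 1.8]
grasp_force: 60.0
tool_pos: [450.8, -376.7, 235.3]
contact_force: [-0.6, -0.3, 0.0]
opening: 40.4
grasp_force: 0.0
tool_pos: [452.4, -377.2, 341.6]
contact_force: [0.0, 0.6, 0.3]
opening: 51.8
grasp_force: 0.0
[ 452.4 -377.2  341.6] [ 0.92  0.42 -0.39  1.8   0.19  0.95  0.28] 22.5
[ 262  157   23   93 2077] [ 452.2 -372.1   78. ]
expect front [271.16386393 152.19932369]
d [ 4.341  0.124 -1.431] w [ 0.0034  0.0037 -0.1894] t 22.55
```

Run:
```python
from h import *
go([519.6,109.4,489.7],R.from_quat([.71,.704,.001,-.001]))
```

```text
d [ 4.901 -0.126 -1.532] w [ 0.0038  0.0052 -0.1006] t 22.55
```

```bash
python3 -m inch '[{"grip":0.3,"dx":0.3,"dy":0,"dz":-0.3,"wx":0,"wy":0,"wz":0},{"grip":0.1,"dx":0.6,"dy":0,"dz":-0.6,"wx":0,"wy":0,"wz":0},{"grip":0,"dx":0.98,"dy":-0.02,"dz":-0.9,"wx":0,"wy":0,"wz":0},{"grip":0,"dx":0.98,"dy":-0.02,"dz":-0.9,"wx":0,"wy":0,"wz":0}]' >/dev/null
python3 -m inch '[{"grip":0,"dx":0.4,"dy":-0.01,"dz":-0.2,"wx":0,"wy":0,"wz":0},{"grip":0,"dx":0.8,"dy":-0.02,"dz":-0.5,"wx":0,"wy":0,"wz":0},{"grip":0,"dx":0.98,"dy":-0.03,"dz":-0.63,"wx":0,"wy":0,"wz":0}]' >/dev/null
python3 -m inch '[{"grip":0,"dx":0.4,"dy":-0.01,"dz":0,"wx":0,"wy":0,"wz":0},{"grip":0,"dx":0.8,"dy":-0.02,"dz":0,"wx":0,"wy":0,"wz":0},{"grip":0,"dx":0.98,"dy":-0.03,"dz":0,"wx":0,"wy":0,"wz":0}]' >/dev/null
python3 -m inch '[{"grip":0,"dx":0.4,"dy":-0.01,"dz":0,"wx":0,"wy":0,"wz":0},{"grip":0,"dx":0.8,"dy":-0.02,"dz":0,"wx":0,"wy":0,"wz":0},{"grip":0,"dx":0.98,"dy":-0.03,"dz":0,"wx":0,"wy":0,"wz":0}]' >/dev/null
python3 -m inch '[{"grip":0,"dx":0.4,"dy":-0.01,"dz":0,"wx":0,"wy":0,"wz":-0.05},{"grip":0,"dx":0.8,"dy":-0.02,"dz":0,"wx":0,"wy":0,"wz":-0.1},{"grip":0,"dx":0.98,"dy":-0.03,"dz":0,"wx":0,"wy":0,"wz":-0.1},{"grip":0,"dx":0.98,"dy":-0.03,"dz":0,"wx":0,"wy":0,"wz":-0.1},{"grip":0,"dx":0.98,"dy":-0.03,"dz":0,"wx":0,"wy":0,"wz":-0.1}]' | grep -E "pos|open"
python3 shot.py w11
python3 - <<'E'
from h import *
import pickle
c0=pickle.load(open('w6.pkl','rb'));c=pickle.load(open('w11.pkl','rb'));a=cv2.imread('pics/w6.png');b=cv2.imread('pics/w11.png')
# align the two at the funnel by projecting a square at z=110
S=[HC+[x,y,-58] for x in(-60,60) for y in(-60,60)]
H=cv2.getPerspectiveTransform(np.float32([proj(c,X) for X in S]),np.float32([proj(c0,X) for X in S]))
w=cv2.warpPerspective(b,H,(560,420));d=cv2.absdiff(w,a).max(2);m=((d>45)*255).astype(np.uint8);m[250:]=0
m=cv2.morphologyEx(m,cv2.MORPH_OPEN,np.ones((3,3)))
n,l,s,ce=cv2.connectedComponentsWithStats(m)
for i in range(1,n):
    if s[i][4]>25: X=plane(c0,ce[i],112);print(ce[i].round(),s[i][4],(R.from_euler('z',-HY,degrees=True).apply(X-HC)).round(),'dE',w[l==i].mean(0).round(),a[l==i].mean(0).round())
for k in('scene','side'):
    cc=imaging.calibration(k);im=imaging.snapshot(k);P=np.array([proj(cc,PC+R.from_euler('z',PY,degrees=True).apply([x,y,z])) for x in(-130,130) for y in(-78,78) for z in(0,45)]);u,v=P.min(0).astype(int),P.max(0).astype(int)
    print(k,'blue in pan',[q[1][4] for q in blobs(im[u[1]:v[1],u[0]:v[0]],(100,120,60),(125,255,255),3)])
go(HC+R.from_euler('z',HY,degrees=True).apply([0,125,420]),R.from_euler('z',97.5,degrees=True)*D)
E
```

```text
tool_pos: [518.0, 109.9, 486.4]
opening: 0.4
[518.  109.9 486.4] [ 0.32  0.24 -0.73  1.73  0.17  1.24 -0.45] 24.05
[403.  55.] 2959 [100.  20. -53.] dE [21. 14. 10.] [93. 88. 97.]
[336.  11.] 63 [ 39.  67. -53.] dE [127.  80.  49.] [169. 104.  62.]
[306.  33.] 531 [  9.  52. -53.] dE [119.  75.  46.] [181. 112.  67.]
[242.  37.] 235 [-53.  58. -53.] dE [195. 120.  72.] [111.  70.  42.]
[360.  38.] 260 [ 59.  40. -53.] dE [185. 116.  70.] [115.  73.  45.]
[300.  49.] 585 [  1.  39. -53.] dE [122.  77.  46.] [183. 114.  69.]
[354.  61.] 515 [ 52.  21. -53.] dE [189. 117.  71.] [118.  75.  47.]
[245.  64.] 354 [-54.  34. -53.] dE [179. 111.  66.] [120.  75.  46.]
[298.  77.] 831 [ -3.  14. -53.] dE [196. 107.  64.] [195. 186. 179.]
[387.  82.] 41 [ 84.  -3. -53.] dE [201. 130.  86.] [130.  91.  66.]
[223.  82.] 34 [-78.  20. -53.] dE [210. 129.  78.] [136.  84.  51.]
[206.  93.] 42 [-97.  12. -53.] dE [253. 185. 111.] [219. 135.  81.]
[303. 106.] 677 [ -2. -14. -53.] dE [207. 111.  65.] [186. 181. 176.]
[188. 121.] 32 [-121.  -12.  -53.] dE [252. 181. 109.] [205. 126.  76.]
[183. 245.] 188 [-157. -147.  -53.] dE [ 69.  96. 141.] [28. 30. 38.]
[266. 245.] 146 [ -62. -160.  -53.] dE [32. 35. 43.] [ 61.  85. 126.]
[286. 245.] 146 [ -40. -163.  -53.] dE [32. 34. 42.] [ 60.  84. 124.]
[373. 245.] 184 [  59. -178.  -53.] dE [ 65.  90. 132.] [30. 33. 42.]
scene blue in pan []
side blue in pan []
d [ 2.164  0.085 -0.988] w [-0.0008  0.0018 -0.0911] t 24.2
```

The blue lumps now cover the white neck area at the hopper's centre, and the pan holds no blue. The next job is the lid: up, over, and behind it.

```bash
python3 -m inch '[{"grip":0,"dx":0,"dy":0,"dz":-0.4,"wx":0,"wy":0,"wz":0},{"grip":0,"dx":0,"dy":0,"dz":-0.8,"wx":0,"wy":0,"wz":0},{"grip":0,"dx":0.1,"dy":0.03,"dz":-1,"wx":0,"wy":0,"wz":0},{"grip":0,"dx":0.16,"dy":0.03,"dz":-1,"wx":0,"wy":0,"wz":0},{"grip":0,"dx":0.16,"dy":0.03,"dz":-1,"wx":0,"wy":0,"wz":0}]' | grep -E "pos"
python3 -m inch '[{"grip":0,"dx":0.4,"dy":0.01,"dz":0,"wx":0,"wy":0,"wz":0},{"grip":0,"dx":0.8,"dy":0.02,"dz":0,"wx":0,"wy":0,"wz":0},{"grip":0,"dx":1,"dy":0.03,"dz":0,"wx":0,"wy":0,"wz":0},{"grip":0,"dx":1,"dy":0.03,"dz":0,"wx":0,"wy":0,"wz":0}]' | grep -E "pos"
python3 -m inch '[{"grip":0,"dx":0.4,"dy":0.01,"dz":0,"wx":0,"wy":0,"wz":-0.05},{"grip":0,"dx":0.8,"dy":0.02,"dz":0,"wx":0,"wy":0,"wz":-0.09},{"grip":0,"dx":1,"dy":0.03,"dz":0,"wx":0,"wy":0,"wz":-0.09},{"grip":0,"dx":1,"dy":0.03,"dz":0,"wx":0,"wy":0,"wz":-0.09},{"grip":0,"dx":1,"dy":0.03,"dz":0,"wx":0,"wy":0,"wz":-0.09}]' | grep -E "pos|force"
python3 - <<'E'
from h import *
c1,c2=imaging.calibration('scene'),imaging.calibration('side')
go(HC+R.from_euler('z',HY,degrees=True).apply([0,125,332]),R.from_euler('z',97.5,degrees=True)*D);print(sensors.read_state()['q'].round(2))
E
```

```text
tool_pos: [521.2, 125.5, 588.4]
tool_pos: [524.0, 229.0, 585.2]
tool_pos: [529.6, 324.8, 585.2]
contact_force: [-0.0, -0.3, -0.5]
grasp_force: 0.0
d [-0.005  0.002  0.882] w [-0.0019  0.0026  0.001 ] t 25.37
[-0.06  0.39 -0.82  1.36  0.28  1.51 -0.72]
```

```bash
python3 -m inch '[{"grip":0,"dx":0,"dy":0,"dz":0.3,"wx":0,"wy":0,"wz":0},{"grip":0,"dx":0,"dy":0,"dz":0.55,"wx":0,"wy":0,"wz":0},{"grip":0,"dx":0,"dy":0,"dz":0.75,"wx":0,"wy":0,"wz":0},{"grip":0,"dx":0,"dy":0,"dz":0.88,"wx":0,"wy":0,"wz":0},{"grip":0,"dx":0,"dy":0,"dz":0.88,"wx":0,"wy":0,"wz":0}]' | grep -E "pos|force"
python3 -m inch '[{"grip":0,"dx":-0.07,"dy":0,"dz":0,"wx":0,"wy":0,"wz":0},{"grip":0,"dx":-0.14,"dy":0,"dz":0,"wx":0,"wy":0,"wz":0},{"grip":0,"dx":-0.2,"dy":0,"dz":0,"wx":0,"wy":0,"wz":0}]' | grep -E "pos|force"
python3 -m inch '[{"grip":0,"dx":-0.05,"dy":0,"dz":0,"wx":0,"wy":0,"wz":0},{"grip":0,"dx":-0.1,"dy":0,"dz":0,"wx":0,"wy":0,"wz":0}]' | grep -E "pos|force"
python3 -m inch '[{"grip":0,"dx":-0.05,"dy":0,"dz":0,"wx":0,"wy":0,"wz":0},{"grip":0,"dx":-0.1,"dy":0,"dz":0,"wx":0,"wy":0,"wz":0}]' | grep -E "pos|force"
```

```text
tool_pos: [530.0, 322.1, 495.7]
contact_force: [0.7, -0.9, -0.9]
grasp_force: 0.0
tool_pos: [532.4, 304.2, 500.9]
contact_force: [0.1, -0.4, 0.7]
grasp_force: 0.0
tool_pos: [533.4, 294.6, 500.3]
contact_force: [0.3, 0.6, -0.0]
grasp_force: 0.0
tool_pos: [534.5, 285.3, 499.9]
contact_force: [-0.2, 2.0, -0.1]
grasp_force: 1.0
```

```bash
cat > lid.py <<'E'
from h import *
import sys
def tipTCP(th,r,off=0.):
    n=np.array([0,np.sin(th),np.cos(th)]);t=np.array([0,74-r*np.cos(th),r*np.sin(th)])+(6+10*np.sin(th)+off)*n
    return HC+R.from_euler('z',HY,degrees=True).apply(t)+[0,0,182]
for a in sys.argv[1:]:
    th,r,o=map(float,a.split(','));print(a,end=' ');go(tipTCP(th,r,o),R.from_euler('z',90+HY,degrees=True)*D)
E
python3 lid.py 1.5,153,0 1.4,153,0 1.3,153,0 1.2,153,0 1.1,153,0 1.0,153,0 .9,153,0 .8,153,0 .7,153,0
```

```text
1.5,153,0 d [-0.07   0.003 -0.009] w [0.0007 0.0002 0.0007] t 26.37
1.4,153,0 d [-0.225  0.003 -0.006] w [0.0007 0.0002 0.0007] t 26.37
1.3,153,0 d [-0.379  0.002  0.013] w [0.0007 0.0002 0.0007] t 26.37
1.2,153,0 d [-0.532  0.002  0.047] w [0.0007 0.0002 0.0007] t 26.37
1.1,153,0 d [-0.682  0.002  0.098] w [0.0007 0.0002 0.0007] t 26.37
1.0,153,0 d [-0.826  0.002  0.164] w [0.0007 0.0002 0.0007] t 26.37
.9,153,0 d [-0.963  0.001  0.244] w [0.0007 0.0002 0.0007] t 26.37
.8,153,0 d [-1.092e+00  1.000e-03  3.400e-01] w [0.0007 0.0002 0.0007] t 26.37
.7,153,0 d [-1.211e+00  1.000e-03  4.480e-01] w [0.0007 0.0002 0.0007] t 26.37
```

```bash
python3 -m inch '[{"grip":0,"dx":-0.07,"dy":0,"dz":-0.01,"wx":0,"wy":0,"wz":0},{"grip":0,"dx":-0.22,"dy":0,"dz":-0.005,"wx":0,"wy":0,"wz":0},{"grip":0,"dx":-0.38,"dy":0,"dz":0.015,"wx":0,"wy":0,"wz":0},{"grip":0,"dx":-0.53,"dy":0,"dz":0.05,"wx":0,"wy":0,"wz":0},{"grip":0,"dx":-0.68,"dy":0,"dz":0.1,"wx":0,"wy":0,"wz":0},{"grip":0,"dx":-0.83,"dy":0,"dz":0.165,"wx":0,"wy":0,"wz":0},{"grip":0,"dx":-0.96,"dy":0,"dz":0.245,"wx":0,"wy":0,"wz":0}]' | grep -E "pos|force"
python3 lid.py .8,154,0 .7,155,0 .6,156,0 .5,157,0 .4,158,0 .3,159,0 .2,160,0 .12,160,0
```

```text
tool_pos: [547.2, 189.4, 475.1]
contact_force: [-0.2, 2.0, 0.4]
grasp_force: 0.6
.8,154,0 d [-0.132  0.002  0.085] w [0.0005 0.0008 0.0007] t 26.95
.7,155,0 d [-0.259  0.002  0.188] w [0.0005 0.0008 0.0007] t 26.95
.6,156,0 d [-0.375  0.002  0.305] w [0.0005 0.0008 0.0007] t 26.95
.5,157,0 d [-0.479  0.001  0.434] w [0.0005 0.0008 0.0007] t 26.95
.4,158,0 d [-0.57   0.001  0.575] w [0.0005 0.0008 0.0007] t 26.95
.3,159,0 d [-0.645  0.001  0.727] w [0.0005 0.0008 0.0007] t 26.95
.2,160,0 d [-0.705  0.001  0.886] w [0.0005 0.0008 0.0007] t 26.95
.12,160,0 d [-7.320e-01  1.000e-03  1.019e+00] w [0.0005 0.0008 0.0007] t 26.95
```

```bash
python3 -m inch '[{"grip":0,"dx":-0.13,"dy":0,"dz":0.085,"wx":0,"wy":0,"wz":0},{"grip":0,"dx":-0.26,"dy":0,"dz":0.19,"wx":0,"wy":0,"wz":0},{"grip":0,"dx":-0.375,"dy":0,"dz":0.305,"wx":0,"wy":0,"wz":0},{"grip":0,"dx":-0.48,"dy":0,"dz":0.435,"wx":0,"wy":0,"wz":0},{"grip":0,"dx":-0.57,"dy":0,"dz":0.575,"wx":0,"wy":0,"wz":0},{"grip":0,"dx":-0.645,"dy":0,"dz":0.725,"wx":0,"wy":0,"wz":0},{"grip":0,"dx":-0.705,"dy":0,"dz":0.885,"wx":0,"wy":0,"wz":0},{"grip":0,"dx":-0.705,"dy":0,"dz":0.885,"wx":0,"wy":0,"wz":0}]' | grep -E "pos|force"
python3 lid.py .1,160,0 .08,160,0 0,160,0
```

```text
tool_pos: [555.9, 117.1, 382.6]
contact_force: [0.2, -0.3, -0.3]
grasp_force: 0.0
.1,160,0 d [-0.009  0.011  0.126] w [-0.0045  0.0026 -0.0009] t 27.62
.08,160,0 d [-0.014  0.011  0.16 ] w [-0.0045  0.0026 -0.0009] t 27.62
0,160,0 d [-0.024  0.012  0.296] w [-0.0045  0.0026 -0.0009] t 27.62
```

```bash
python3 -m inch '[{"grip":0,"dx":-0.01,"dy":0.01,"dz":0.06,"wx":0,"wy":0,"wz":0},{"grip":0,"dx":-0.01,"dy":0.01,"dz":0.12,"wx":0,"wy":0,"wz":0},{"grip":0,"dx":-0.01,"dy":0.01,"dz":0.16,"wx":0,"wy":0,"wz":0},{"grip":0,"dx":-0.01,"dy":0.01,"dz":0.16,"wx":0,"wy":0,"wz":0}]' | grep -E "pos|force"
python3 -m inch '[{"grip":0,"dx":-0.005,"dy":0,"dz":0.03,"wx":0,"wy":0,"wz":0},{"grip":0,"dx":-0.005,"dy":0,"dz":0.06,"wx":0,"wy":0,"wz":0}]' | grep -E "pos|force"
python3 -m inch '[{"grip":0,"dx":-0.005,"dy":0,"dz":0.03,"wx":0,"wy":0,"wz":0},{"grip":0,"dx":-0.005,"dy":0,"dz":0.05,"wx":0,"wy":0,"wz":0}]' | grep -E "pos|force"
```

```text
tool_pos: [557.4, 119.6, 370.2]
contact_force: [0.6, -1.1, 0.1]
grasp_force: 0.0
tool_pos: [557.8, 119.3, 365.4]
contact_force: [-3.2, -1.9, 13.1]
grasp_force: 6.8
tool_pos: [557.8, 119.1, 361.9]
contact_force: [-5.0, -2.2, 13.7]
grasp_force: 6.9
```

```bash
python3 -m inch '[{"grip":0,"dx":0,"dy":0,"dz":0.03,"wx":0,"wy":0,"wz":0},{"grip":0,"dx":0,"dy":0,"dz":0.05,"wx":0,"wy":0,"wz":0}]' | grep -E "pos|force"
python3 -m inch '[{"grip":0,"dx":0,"dy":0,"dz":0.03,"wx":0,"wy":0,"wz":0},{"grip":0,"dx":0,"dy":0,"dz":0.04,"wx":0,"wy":0,"wz":0}]' | grep -E "pos|force"
```

```text
tool_pos: [557.8, 118.6, 356.2]
contact_force: [-1.2, -1.2, 4.4]
grasp_force: 2.3
tool_pos: [557.9, 118.7, 353.2]
contact_force: [-6.6, -4.2, 21.5]
grasp_force: 10.9
```

```bash
python3 -m inch '[{"grip":0,"dx":0,"dy":0,"dz":-0.15,"wx":0,"wy":0,"wz":0},{"grip":0,"dx":0,"dy":0,"dz":-0.3,"wx":0,"wy":0,"wz":0},{"grip":0,"dx":0,"dy":0,"dz":-0.3,"wx":0,"wy":0,"wz":0}]' | grep -E "pos|force"
python3 -m inch '[{"grip":0,"dx":0,"dy":0,"dz":0.1,"wx":0,"wy":0,"wz":0},{"grip":0,"dx":0,"dy":0,"dz":0.2,"wx":0,"wy":0,"wz":0},{"grip":0,"dx":0,"dy":0,"dz":0.25,"wx":0,"wy":0,"wz":0},{"grip":0,"dx":0,"dy":0,"dz":0.25,"wx":0,"wy":0,"wz":0}]' | grep -E "pos|force"
```

```text
tool_pos: [558.4, 119.1, 383.2]
contact_force: [-0.5, 0.2, 0.0]
grasp_force: 0.0
tool_pos: [557.2, 118.1, 353.7]
contact_force: [0.3, 0.5, 1.0]
grasp_force: 0.0
```

```bash
python3 -m inch '[{"grip":0,"dx":0,"dy":0,"dz":-0.3,"wx":0,"wy":0,"wz":0},{"grip":0,"dx":0,"dy":0,"dz":-0.6,"wx":0,"wy":0,"wz":0},{"grip":0,"dx":0,"dy":0,"dz":-1,"wx":0,"wy":0,"wz":0},{"grip":0,"dx":0,"dy":0,"dz":-1,"wx":0,"wy":0,"wz":0},{"grip":0,"dx":0,"dy":0,"dz":-1,"wx":0,"wy":0,"wz":0},{"grip":0,"dx":0,"dy":0,"dz":-1,"wx":0,"wy":0,"wz":0}]' | grep -E "time|pos|force"
python3 - <<'E'
from workcell import order
print(order.close_job())
E
```

```text
time_s: 29.7
tool_pos: [557.4, 118.1, 453.9]
contact_force: [0.6, -0.5, -0.9]
grasp_force: 0.0
the job is handed in; nothing more can be done
None
```

I handed the job in at about 30 s: all five lumps were scooped in one go and tipped into the hopper, the scoop was set back upright in the pan, and the lid was pressed past its catch and stayed down when I checked. The hand-in returned no verdict.

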